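Send a foil-wrapped tip box down the roller track and lock it in the bay

ROBOT

A 6-joint arm with a two-finger parallel gripper is mounted at the origin on a cart in front of the work surface, level with it; the furniture and walls round the work are solid. World frame = base frame: x ahead of the robot, y to its left, z up, the work surface at z = 0. Lengths are in m, angles in rad, forces in N, time in s.
With the tool pointing down it reaches from about 0.425 to 0.95 m from the base axis. Payload 14.7 kg.
Tool frame: the origin (TCP) lies on the centre line of the jaws, within the pads' length; the fingertips stand 14 mm ahead of it and the grasp point (between the pads) lies 5 mm behind it; x points along the fingers, y is the direction in which the jaws open and shut, and the axes are right-handed (so a half turn about x gives the same grasp; the last joint's range is limited). The gripper opens to 85 mm and grips with 20 to 120 N. Pads are 22 mm wide; open, the fingers measure 114 mm over their backs; the gripper's body (76 mm by 85 mm) begins 54 mm behind the grasp point. The pads swing forward as they close: fully open they stand 13 mm farther back than shut.
Start: joints at [1.095, 0.48, 1.596, -0, 1.065, -0.047], TCP at [0.27, 0.591, 0.245] pointing down, gripper open.
Joint ranges: [-2.75, 2.75], [-0.82, 2.05], [0.23, 2.67], [-1.56, 4.7], [0.09, 2.69], [-2.92, 2.92]. Speed limits (rad/s): [1.89, 1.89, 2.39, 3.01, 3.01, 3.01].

INTERFACE

Orientations are given as a unit quaternion [x, y, z, w].
In Python, from station import monitor, viewer, ticket gives the robot as it stands.
- The arm moves only by the tool move_arm, never from a script. Its argument "motion" is one flat list of numbers, 5 for each row, row after row: the finger opening in m, from 0 to 0.0854, then the shift along the tool's x, y, z in m, then the turn about the tool's x in rad. A call has 1 to 5 rows; each row shifts and turns the commanded pose from where the row before left it, along the tool's axes as they then stand; what a row does not reach is not made up. A row lasts 1/8 s, in which the tool goes at most 62.5 mm and 10.7 degrees, less where a joint would pass 70% of its speed; a pose out of reach is approached as far as the arm can. A call with a gripper value outside its range is refused whole. The fingers move at their own pace and stop on an object; "force" is the grip in N (left out, the last holds). Time passes only in rows, so rows that do not move let the fingers close. It gives the time, the measured TCP pose, the force and the opening at its end, in the units of the state.
- monitor.get_obs(): the state, without advancing time (a new reading comes with each control period).
- viewer.snapshot(name): name is "scene" or "side" or "wrist"; returns a dict with "img" (420x560x3 uint8, red, green, blue), "camera_matrix" (3x3 intrinsics, pixels), "extrinsics" (4x4, takes a point from camera to world coordinates). Camera axes: x right, y up, looking along -z (the intrinsics and any distortion apply to the point x, -y, -z); pixel columns grow to the right and rows downward; lengths in m; the calibration is good to about 2 mm. A picture is of the moment at which its call begins. There is no depth.
- ticket.finish_job(): hands the job in, once; it reports no verdict.
The state is a dict: "time": time; "joint_positions": joint angles; "qvel": joint speeds; "joint_efforts": joint torques, N m; "ee_pos": TCP position; "tcp_rot": TCP orientation; "ft_force": force on the tool from outside, world axes, zero at the start; "torque": the same for the moment, N m; "gripper_width": finger opening in m.
Only numpy, scipy, OpenCV 4.12 (cv2) and the standard library are available. Lean on these libraries where they do the work, as an engineer would, in place of code of your own. Each camera call takes 0.05 s, during which the arm holds its last target.

TASK

Draw the stop pin up out of its bore in the middle of the roller track and hang it upright by its collar in the forked notch on the track's side. Then push the foil-wrapped tip box along the rollers, never lifting it off them, until it is fully home against the end stop of the bay, and swing the gate bar shut square across the track behind it. Leave the marker pen, the petri dish and the syringe where they lie.

Things in the scene. Friction and masses are not known exactly. Their poses are not given: they have to be found in the camera images.
- track: Fixed aluminium roller track, 375 (y) x 118 mm (x). Origin: on the table under its middle. +y: push direction, from the open infeed end (y = -185) to the inner face of the end stop (y = 180, 98 high). +x: side of the forked notch; -x: side of the gate hinge. Eleven free grey rollers, tops at z = 44. Rails: inner faces x = +-49, tops z = 62.
- tip_carton: Pipette-tip box wrapped in crumpled aluminium foil, 88 x 113 x 77 mm (x, y, z), about 0.35 kg, standing on the rollers at the infeed end. Origin: centre of its underside; its y runs along the track.
- stop_pin: Steel stop pin, loose, standing upright in the bore of the track's block so that it bars the way of the box. Origin: centre of its foot; z runs up the pin. Shank 10 mm in diameter and 80 mm long, then a collar 24 mm in diameter and 4 mm thick (z = 80 to 84), then a black grip 20 mm in diameter (z = 84 to 116). 28 mm of it are inside the bore. 80 g.
- notch (a point): Middle of the forked notch at its top face, 90 mm above the table (track x = 86, y = -30). The slot is 14 mm wide, runs along the track's x from 73 to 105, open at its outer end and above; the fork is 6 mm thick, 44 mm wide. A parked pin hangs with its collar on the fork, its foot 80 mm below this point. Axes as the track's.
- bay (a point): Where the centre of the box's underside is when the box touches the end stop in the middle of the bay, at the level of the roller tops (track x = 0, y = 123.5, z = 44 mm). Axes as the track's. Along the last 95 mm before the stop, cheeks 85 mm high with flared mouths narrow the way to 93 mm.
- gate_pivot (a point): On the gate's upright hinge axis, at the level of the bar's underside (68 mm above the table), outside the -x rail (at track x = -67.5, y = 56).
- gate_knob (a point): Middle of the upright black knob on the free end of the gate bar, the place to grip: 16 mm in diameter, 32 mm high (82 to 114 mm above the table). This point is 114 mm from the hinge axis and 102 mm above the table; it moves with the gate.
- gate (a joint): Gate: steel bar 12 x 12 mm, 122 mm long, underside 68 mm above the table, on an upright hinge with friction. 0: swung outward; 0.4: alongside the track; 1.97 rad (its stop): square across the track, shut. Grows counter-clockwise from above. Shut, it passes 5 mm behind a box fully home; the knob is 24 mm on the infeed side of the bar's middle line.
- marker: Marker pen lying on the table, 17 x 135 x 16 mm, beside the track. Bystander; origin: centre of its underside.
- petri: White lidded petri dish, 59 mm in diameter, 15 mm high, beside the bay. Bystander; origin: centre of its underside.
- syringe: Small syringe lying on the table, 25 x 85 x 16 mm, beside the track. Bystander; origin: centre of its underside.
- bore (a point): Centre of the bore's mouth in the steel block between two rollers, on the track's middle line (track x = 0, y = 10, z = 40 mm). Bore 12 mm wide, 28 mm deep.

How it is judged:
By the outcome, as a careful person would: the job done as asked, in the order asked, and still so for the second after the job is handed in, with the robot touching nothing.
It also fails if it takes over 64 s, if anything falls off the work surface, if the arm or the gripper's body presses on something with over 40 N, if the wrist force passes 120 N, or if a joint passes its speed limit or range.

## Working session

There is one attempt and no reset: what is moved stays moved. The work goes in short steps, Python scripts to look and compute and a tool call to move; the robot and the scene stay as the last step left them, time stands still between calls to the robot, and variables do not carry over. Pictures are saved under pics/ and viewed, and the job is handed in when it is done.

Besides the shell and the picture viewer there is one more tool, called after "Request:" by a JSON object that holds its "name" and its "arguments", one argument or row to a line. move_arm: Moves the arm, as the interface text tells. Its arguments: {"type":"object","properties":{"motion":{"type":"array","items":{"type":"number"}},"force":{"type":"number"}},"required":["motion"]}

```bash
ls; mkdir -p pics; python3 - <<'E'
from station import monitor, viewer, ticket
import cv2,json
o=monitor.get_obs(); print(o)
for n in ["scene","side","wrist"]:
    s=viewer.snapshot(n); cv2.imwrite(f"pics/{n}0.png",s["img"][:,:,::-1]); print(n,s["camera_matrix"],s["extrinsics"],[k for k in s])
E
```

```text
pics
{'time': 0.0, 'joint_positions': array([ 1.09539406e+00,  4.80831855e-01,  1.59690939e+00,  1.84079446e-05,
        1.06509644e+00, -4.66201525e-02]), 'qvel': array([ 0.00038184, -0.00026288, -0.00014518, -0.00136073,  0.00116739,
       -0.0008675 ]), 'joint_efforts': array([ 6.10094983e-03, -9.50656700e+01, -4.30183768e+01,  1.41740124e-04,
        1.21296739e-02, -1.42847807e-04]), 'ee_pos': array([0.27004289, 0.59079204, 0.24465913]), 'tcp_rot': array([ 0.15001796,  0.69103666, -0.15086557,  0.69079847]), 'ft_force': array([ 0.30494912, -0.57458909, -0.6670887 ]), 'torque': array([ 0.00712019, -0.01648355, -0.00204232]), 'gripper_width': 0.08540501388985107}
scene [[393.63231689   0.         280.97507248]
 [  0.         393.63231689 205.59404604]
 [  0.           0.           1.        ]] [[ 0.51221649  0.61065322 -0.60393453  0.01262582]
 [-0.85875606  0.35340019 -0.37100719 -0.50499805]
 [-0.01312616  0.70866844  0.70541955  0.70998971]
 [ 0.          0.          0.          1.        ]] ['img', 'camera_matrix', 'extrinsics']
side [[543.39841118   0.         285.3770286 ]
 [  0.         543.39841118 202.12904782]
 [  0.           0.           1.        ]] [[ 0.96988314  0.16453114 -0.17960011  0.37499711]
 [-0.24296468  0.60153894 -0.76099873 -0.82050276]
 [-0.01717153  0.78171632  0.62339773  0.61158023]
 [ 0.          0.          0.          1.        ]] ['img', 'camera_matrix', 'extrinsics']
wrist [[301.00188333   0.         281.04129579]
 [  0.         301.00188333 208.75529082]
 [  0.           0.           1.        ]] [[ 0.41552237 -0.87690614 -0.24161286  0.20846652]
 [ 0.90958073  0.40000491  0.11251213  0.61974264]
 [-0.00201625 -0.26651771  0.96382791  0.37400744]
 [ 0.          0.          0.          1.        ]] ['img', 'camera_matrix', 'extrinsics']
```

View pics/scene0.png

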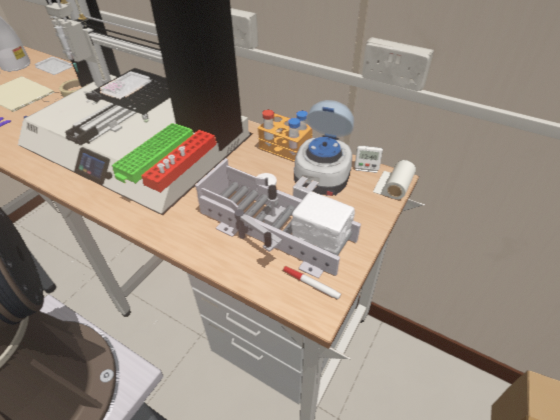

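View pics/side0.png

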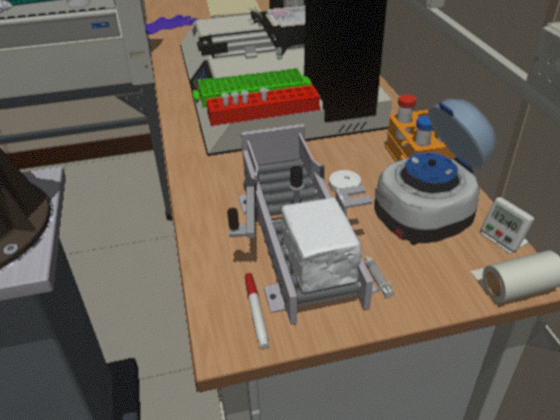

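View pics/wrist0.png

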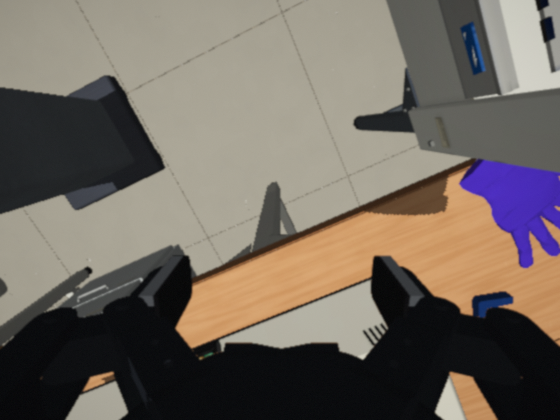

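The side view shows the track running away from the camera. The box is at the near end (~320,245), the pin grip at (296,176), the gate knob at left (233,218) and the fork at right (352,198). Now zooming in to measure.

```bash
python3 - <<'E'
import cv2
a=cv2.imread("pics/side0.png")[115:330,215:415]; cv2.imwrite("pics/side0z.png",cv2.resize(a,None,fx=2.79,fy=2.79,interpolation=cv2.INTER_CUBIC)[:600])
a=cv2.imread("pics/scene0.png")[145:310,185:385]; cv2.imwrite("pics/scene0z.png",cv2.resize(a,None,fx=3.5,fy=3.5,interpolation=cv2.INTER_CUBIC))
E
```

```text
(no output)
```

View pics/side0z.png

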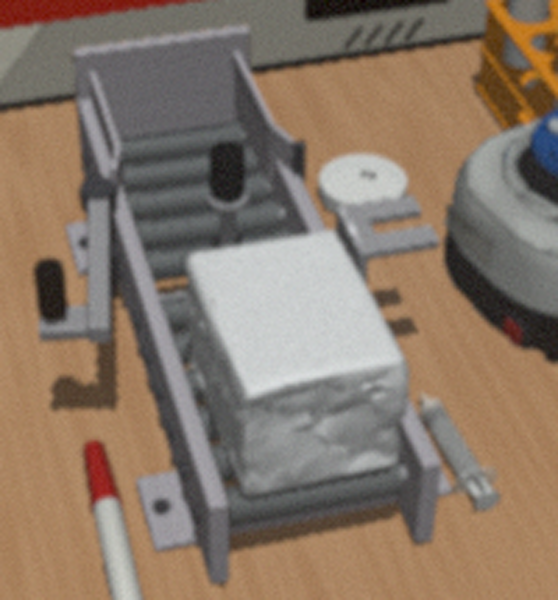

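View pics/scene0z.png

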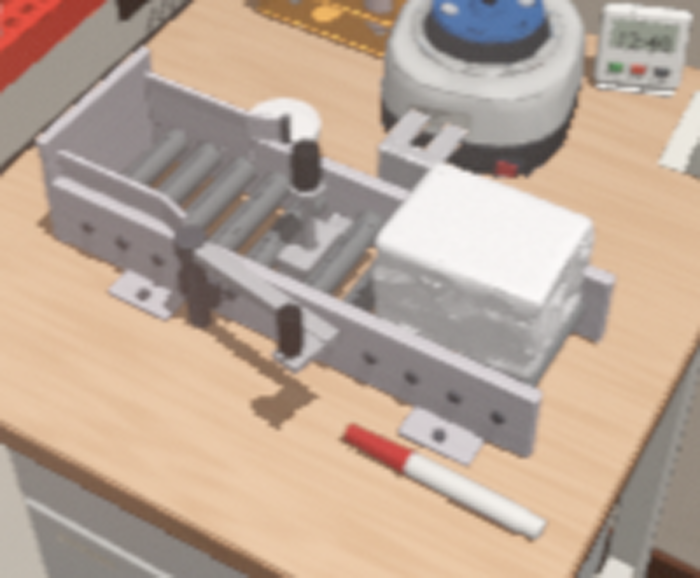

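```bash
cat > h.py <<'E'
import numpy as np, cv2
from station import monitor, viewer, ticket
def ray(s,u,v):
    K=s["camera_matrix"];E=s["extrinsics"]
    d=np.array([(u-K[0,2])/K[0,0],-(v-K[1,2])/K[1,1],-1.])
    return E[:3,3],E[:3,:3]@d
def onz(s,u,v,z):
    o,d=ray(s,u,v); return o+d*(z-o[2])/d[2]
def proj(s,p):
    E=s["extrinsics"];K=s["camera_matrix"]
    c=E[:3,:3].T@(np.asarray(p)-E[:3,3]); return np.array([K[0,2]+K[0,0]*c[0]/-c[2],K[1,2]-K[1,1]*c[1]/-c[2]])
def tri(s1,p1,s2,p2):
    o1,d1=ray(s1,*p1);o2,d2=ray(s2,*p2)
    A=np.stack([d1,-d2],1);t=np.linalg.lstsq(A,o2-o1,rcond=None)[0]
    a=o1+d1*t[0];b=o2+d2*t[1];return (a+b)/2,np.linalg.norm(a-b)
E
python3 - <<'E'
from h import *
np.set_printoptions(precision=4,suppress=True)
sd=viewer.snapshot("side");sc=viewer.snapshot("scene")
S=lambda x,y:((x+.5)/2.79-.5+215,(y+.5)/2.79-.5+115)
C=lambda x,y:((x+.5)/3.5-.5+185,(y+.5)/3.5-.5+145)
P={"railL":(62,(208,507),(538,397)),"railR":(62,(437,450),(611,275)),"stopL":(98,(77,50),(40,145)),"stopR":(98,(248,28),(148,55)),"pintop":(128,(226,150),(307,149)),"knobtop":(114,(48,268),(290,314)),"pinbot":(96,(230,198),(304,182)),}
for k,(z,a,b) in P.items():
    z/=1000
    print(k,onz(sd,*S(*a),z)[:2],onz(sc,*C(*b),z)[:2],tri(sd,S(*a),sc,C(*b)))
# dark mask grips
for n,s,z in (("side",sd,None),("scene",sc,None)):
    g=s["img"].max(2); m=(g<55).astype(np.uint8)
    nn,l,st,ce=cv2.connectedComponentsWithStats(m)
    for i in range(1,nn):
        if 30<st[i,4]<800: print(n,st[i],ce[i])
E
```

```text
railL [ 0.4893 -0.3464] [ 0.4953 -0.3444] (array([ 0.4904, -0.3468,  0.0653]), np.float64(0.00465449421146528))
railR [ 0.6081 -0.3396] [ 0.6069 -0.3434] (array([ 0.6059, -0.3433,  0.0647]), np.float64(0.002487341838175615))
stopL [0.4967 0.0229] [0.4929 0.0211] (array([0.4963, 0.0246, 0.0956]), np.float64(0.002774492548435905))
stopR [0.611  0.0197] [0.6065 0.0159] (array([0.6099, 0.0186, 0.0969]), np.float64(0.003561331026692324))
pintop [ 0.55   -0.1533] [ 0.5506 -0.1531] (array([ 0.55  , -0.1535,  0.1283]), np.float64(0.00040021891960496253))
knobtop [ 0.439 -0.212] [ 0.4393 -0.21  ] (array([ 0.4395, -0.2099,  0.1129]), np.float64(0.0011760948352792634))
pinbot [ 0.5516 -0.1555] [ 0.5522 -0.1488] (array([ 0.5544, -0.1474,  0.0914]), np.float64(0.0031074250995247205))
side [270   0  14   8 100] [276.17   3.14]
side [198  36  30  21 339] [211.1357  46.4277]
side [190  61  22  29 154] [200.6818  73.1104]
side [455 159  18  14  37] [464.2703 165.4595]
side [290 166  13  21 220] [295.8727 175.7727]
side [401 168  58  24 474] [427.943  183.5759]
side [228 209  10  21 164] [232.7866 218.8293]
side [166 211   6   9  36] [168.5278 215.4167]
scene [ 86   0  15  19 164] [93.0671  8.2012]
scene [ 85  20  21  15 171] [95.9415 26.0526]
scene [102  47  16  27 189] [109.4974  58.9418]
scene [ 77  61  13  17 117] [82.4188 68.1026]
```

```bash
python3 - <<'E'
from h import *
from scipy.spatial.transform import Rotation as R
np.set_printoptions(precision=4,suppress=True)
sd=viewer.snapshot("side");sc=viewer.snapshot("scene")
S=lambda x,y:((x+.5)/2.79-.5+215,(y+.5)/2.79-.5+115)
C=lambda x,y:((x+.5)/3.5-.5+185,(y+.5)/3.5-.5+145)
# box top corners z=.121
for n,p in {"NL":(245,393),"NR":(403,362),"FR":(336,236),"FL":(189,257)}.items(): print("box side",n,onz(sd,*S(*p),.121)[:2])
for n,p in {"NL":(540,302),"NR":(592,232),"FR":(440,168),"FL":(378,238)}.items(): print("box scene",n,onz(sc,*C(*p),.121)[:2])
for n,p in {"far prong tip far":(412,198),"far prong tip near":(422,212),"near tip far":(430,228),"near tip near":(438,243),"slotroot":(362,228)}.items(): print("fork side",n,onz(sd,*S(*p),.09)[:2])
for n,p in {"far tip far":(417,110),"far tip near":(437,117),"near tip far":(451,122),"near tip near":(468,129)}.items(): print("fork scene",n,onz(sc,*C(*p),.09)[:2])
print(R.from_quat(monitor.get_obs()["tcp_rot"]).as_matrix())
a=sc["img"][140:240,225:345,::-1]; cv2.imwrite("pics/scz2.png",cv2.resize(a,None,fx=6,fy=6,interpolation=cv2.INTER_CUBIC))
E
```

```text
box side NL [ 0.5108 -0.3345]
box side NR [ 0.5882 -0.3338]
box side FR [ 0.5877 -0.2342]
box side FL [ 0.5096 -0.2309]
box scene NL [ 0.5133 -0.3315]
box scene NR [ 0.5794 -0.3348]
box scene FR [ 0.5837 -0.2303]
box scene FL [ 0.5112 -0.2269]
fork side far prong tip far [ 0.6539 -0.1753]
fork side far prong tip near [ 0.6547 -0.1892]
fork side near tip far [ 0.6538 -0.2042]
fork side near tip near [ 0.6532 -0.2179]
fork side slotroot [ 0.6174 -0.1942]
fork scene far tip far [ 0.6577 -0.1748]
fork scene far tip near [ 0.658  -0.1902]
fork scene near tip far [ 0.6582 -0.2009]
fork scene near tip near [ 0.6575 -0.2142]
[[-0.0001  0.4158  0.9095]
 [-0.0002  0.9095 -0.4158]
 [-1.     -0.0003 -0.    ]]
```

View pics/scz2.png

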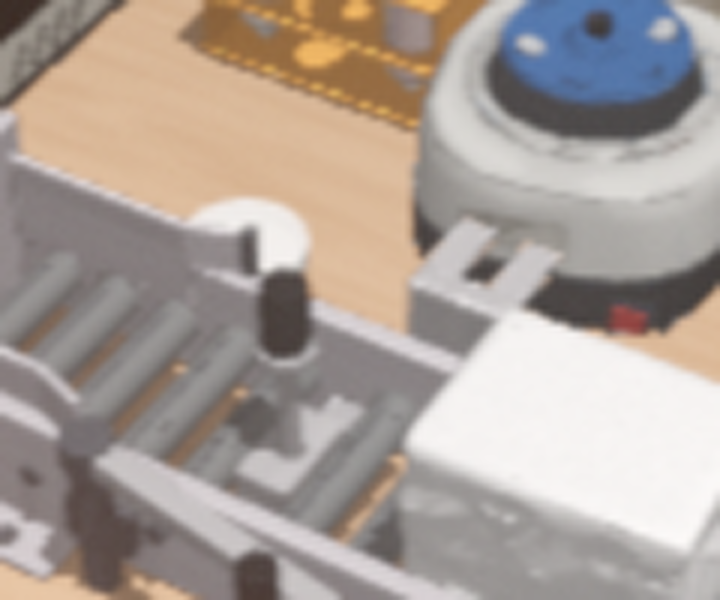

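```bash
python3 - <<'E'
from h import *
np.set_printoptions(precision=3,suppress=True)
sd=viewer.snapshot("side");sc=viewer.snapshot("scene")
for n,a,b in [("tower BL?",(305,88),(180,118)),("tower BR",(380,120),(243,135)),("centrif left rim",(377,200),(295,175)),("blue rotor top",(431,160),(325,145)),("lid top",(460,100),(330,105))]:
    print(n,tri(sd,a,sc,b),[onz(sd,*a,z)[:2] for z in (0,.1,.2)],[onz(sc,*b,z)[:2] for z in (0,.1,.2)])
E
```

```text
tower BL? (array([0.681, 0.233, 0.084]), np.float64(0.04646648428201671)) [array([0.706, 0.348]), array([0.652, 0.157]), array([ 0.598, -0.034])] [array([0.806, 0.369]), array([0.694, 0.246]), array([0.583, 0.123])]
tower BR (array([0.804, 0.111, 0.025]), np.float64(0.003897320810626315)) [array([0.824, 0.154]), array([ 0.751, -0.006]), array([ 0.677, -0.165])] [array([0.83 , 0.131]), array([0.715, 0.042]), array([ 0.599, -0.048])]
centrif left rim (array([ 0.71 , -0.123,  0.021]), np.float64(0.018972122928393738)) [array([ 0.712, -0.112]), array([ 0.657, -0.228]), array([ 0.602, -0.343])] [array([ 0.743, -0.104]), array([ 0.64, -0.16]), array([ 0.537, -0.217])]
blue rotor top (array([ 0.767, -0.176,  0.116]), np.float64(0.0053065325006194175)) [array([ 0.862, -0.02 ]), array([ 0.783, -0.151]), array([ 0.703, -0.282])] [array([ 0.91 , -0.114]), array([ 0.783, -0.169]), array([ 0.657, -0.224])]
lid top (array([ 0.804, -0.164,  0.21 ]), np.float64(0.008927076643010992)) [array([1.038, 0.189]), array([0.929, 0.024]), array([ 0.821, -0.141])] [array([ 1.125, -0.027]), array([ 0.968, -0.094]), array([ 0.811, -0.161])]
```

Request:
{"name": "move_arm", "arguments": {
  "motion": [0.0854,-0.02,0,0,-0.14,0.0854,-0.02,0,0,-0.14,0.0854,-0.02,0,0,-0.14,0.06,0,-0.05,0.018,0,0.05,0,-0.05,0.018,0]
}}

```text
time: 1.08
ee_pos: [0.3055, 0.4899, 0.3053]
tcp_rot: [0.003, 0.707, -0.003, 0.707]
ft_force: [1.1, 0.1, 0.1]
gripper_width: 0.0513
```

Request:
{"name": "move_arm", "arguments": {
  "motion": [0.05,0,-0.055,0.02,0,0.05,0,-0.055,0.02,0,0.05,0,-0.055,0.02,0,0.05,0,-0.055,0.02,0,0.05,0,-0.055,0.02,0]
}}

```text
time: 1.7
ee_pos: [0.4033, 0.2133, 0.3056]
tcp_rot: [0.003, 0.707, -0.003, 0.707]
ft_force: [1.6, -0.1, 0.2]
gripper_width: 0.0501
```

Request:
{"name": "move_arm", "arguments": {
  "motion": [0.05,0,-0.055,0.02,0,0.05,0,-0.055,0.02,0,0.05,0,-0.055,0.02,0,0.05,0,-0.05,0.02,0,0.05,0,-0.05,0.02,0]
}}

```text
time: 2.33
ee_pos: [0.5011, -0.0528, 0.3056]
tcp_rot: [0.003, 0.707, -0.003, 0.707]
ft_force: [0.5, 1.0, -0.0]
gripper_width: 0.0499
```

Request:
{"name": "move_arm", "arguments": {
  "motion": [0.05,0.02,-0.05,0.025,0,0.05,0.02,-0.05,0.024,0,0.045,0.02,0,0,0,0.045,0.02,0,0,0]
}}

```text
time: 2.82
ee_pos: [0.5487, -0.1522, 0.2244]
tcp_rot: [0.004, 0.707, -0.004, 0.707]
ft_force: [0.8, -0.1, 0.6]
gripper_width: 0.0451
```

```bash
python3 - <<'E'
from h import *
for n in ("wrist","side"):
    s=viewer.snapshot(n); cv2.imwrite(f"pics/{n}1.png",s["img"][:,:,::-1])
print(monitor.get_obs()["ee_pos"])
E
```

```text
[ 0.54756625 -0.15117992  0.22342428]
```

View pics/wrist1.png

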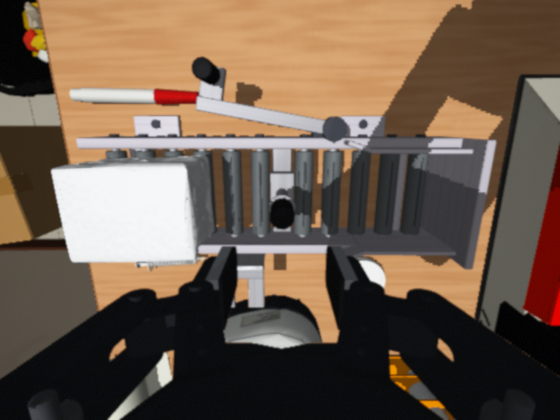

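```bash
python3 - <<'E'
from h import *
s=viewer.snapshot("wrist"); np.savez("w1.npz",**s)
im=s["img"][:,:,::-1]
cv2.imwrite("pics/w1a.png",cv2.resize(im[125:300,220:360],None,fx=3.4,fy=3.4,interpolation=cv2.INTER_CUBIC)); cv2.imwrite("pics/w1b.png",cv2.resize(im[120:290,40:240],None,fx=3.5,fy=3.5,interpolation=cv2.INTER_CUBIC)); cv2.imwrite("pics/w1c.png",cv2.resize(im[120:290,340:520],None,fx=3.5,fy=3.5,interpolation=cv2.INTER_CUBIC))
E
```

```text
(no output)
```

View pics/w1a.png

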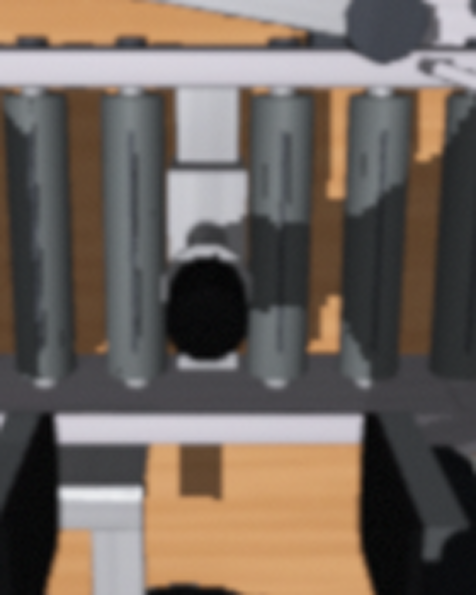

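View pics/w1b.png

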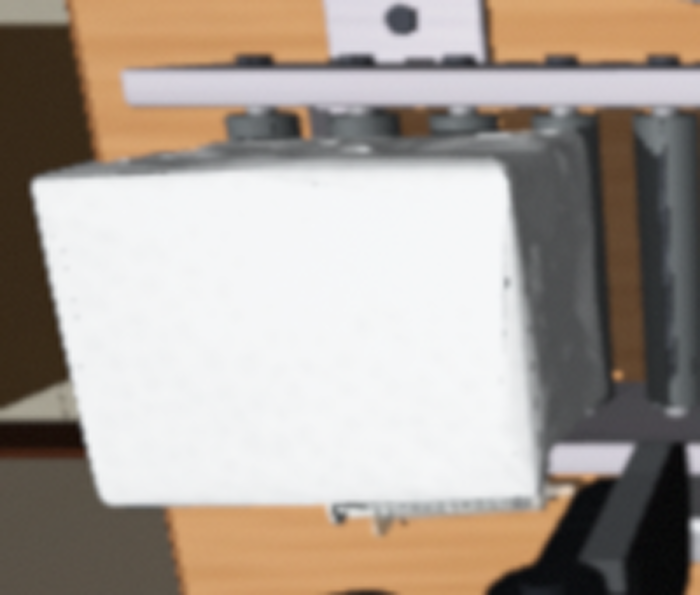

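View pics/w1c.png

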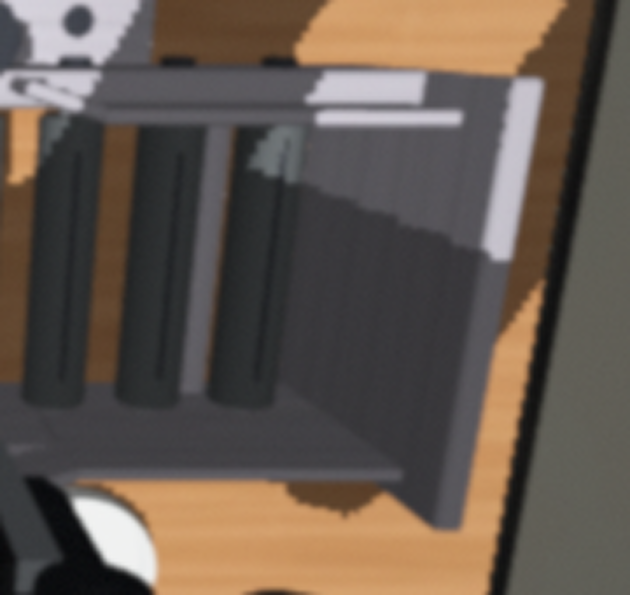

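```bash
python3 - <<'E'
from h import *
np.set_printoptions(precision=4,suppress=True)
s=np.load("w1.npz")
A=lambda x,y:((x+.5)/3.4-.5+220,(y+.5)/3.4-.5+125)
B=lambda x,y:((x+.5)/3.5-.5+40,(y+.5)/3.5-.5+120)
C=lambda x,y:((x+.5)/3.5-.5+340,(y+.5)/3.5-.5+120)
def p(n,q,z): print(n,onz(s,*q,z)[:2])
p("railL infeed outer",B(122,70),.062);p("railL infeed inner",B(122,106),.062)
p("railL at pin outer",A(207,50),.062);p("railL at pin inner",A(207,86),.062)
p("railR at pin inner",A(207,413),.062);p("railR outer",A(207,443),.062)
p("pin top L",A(165,300),.128);p("pin top R",A(248,300),.128);p("pin top lower edge",A(207,360),.128);
p("collar top L",A(163,295),.096)
p("pin top px ctr",A(207,318),.128)
p("stop inner -x",C(512,78),.098);p("stop outer -x",C(543,80),.098)
p("stop inner +x",C(434,528),.098);p("stop outer +x",C(460,528),.098)
p("fork root l",A(60,490),.09);p("fork root slot edge?",A(143,490),.09);p("prong L",A(93,560),.09);p("prong R",A(143,560),.09)
p("knob top",(205,66),.114);p("pivot",(335,127),.085)
for n,q in zip("abcd",[(35,182),(503,165),(540,505),(105,503)]): p("box "+n,B(*q),.121)
E
```

```text
railL infeed outer [ 0.4902 -0.3447]
railL infeed inner [ 0.4998 -0.3465]
railL at pin outer [ 0.4917 -0.1505]
railL at pin inner [ 0.5015 -0.1506]
railR at pin inner [ 0.5997 -0.1515]
railR outer [ 0.6096 -0.1516]
pin top L [ 0.5448 -0.1605]
pin top R [ 0.5449 -0.1415]
pin top lower edge [ 0.5594 -0.1511]
collar top L [ 0.5526 -0.1625]
pin top px ctr [ 0.5492 -0.151 ]
stop inner -x [0.4939 0.0195]
stop outer -x [0.4944 0.027 ]
stop inner +x [0.6108 0.0187]
stop outer +x [0.6108 0.0256]
fork root l [ 0.6111 -0.193 ]
fork root slot edge? [ 0.6113 -0.1696]
prong L [ 0.6332 -0.1846]
prong R [ 0.6333 -0.1702]
knob top [ 0.4371 -0.205 ]
pivot [ 0.4809 -0.1036]
box a [ 0.5121 -0.329 ]
box b [ 0.5093 -0.2254]
box c [ 0.5908 -0.2242]
box d [ 0.5894 -0.3285]
```

Request:
{"name": "move_arm", "arguments": {
  "motion": [0.045,0.03,0,0.001,0,0.045,0.03,0,0.001,0,0.045,0.03,0,0,0,0.045,0.02,0,0,0,0.045,0,0,0,0]
}}

```text
time: 3.6
ee_pos: [0.5505, -0.1511, 0.1152]
tcp_rot: [0.003, 0.707, -0.003, 0.707]
ft_force: [0.8, -0.5, 0.8]
gripper_width: 0.0452
```

```bash
python3 - <<'E'
from h import *
print(monitor.get_obs()["ee_pos"],monitor.get_obs()["ee_pos"])
for n in ("scene","side"):
    s=viewer.snapshot(n); im=s["img"][:,:,::-1]
    x,y=(215,115) if n=="side" else (185,130)
    cv2.imwrite(f"pics/{n}2.png",cv2.resize(im[y:y+200,x:x+200],None,fx=3,fy=3,interpolation=cv2.INTER_CUBIC))
print(monitor.get_obs()["ee_pos"])
E
```

```text
[ 0.55053682 -0.15107525  0.11516757] [ 0.55053682 -0.15107525  0.11516757]
[ 0.5514464  -0.15141766  0.1165075 ]
```

View pics/side2.png

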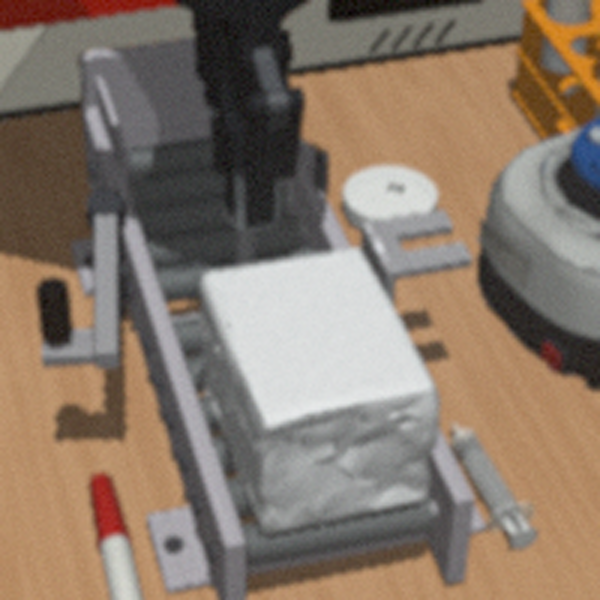

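View pics/scene2.png

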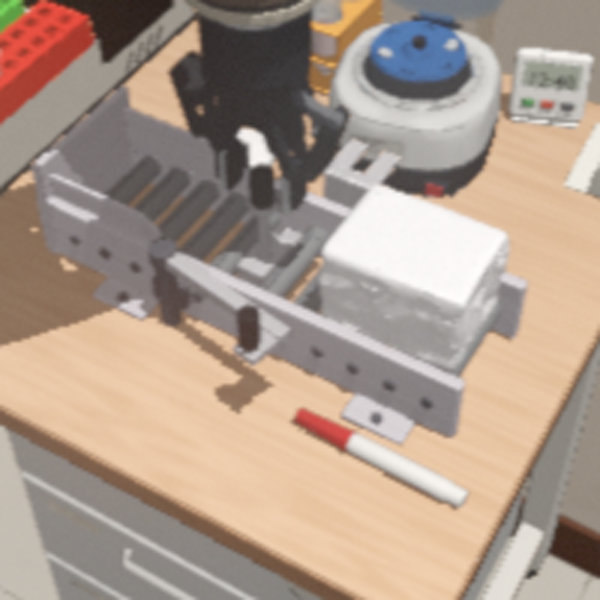

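Request:
{"name": "move_arm", "arguments": {
  "motion": [0.03,0.0025,0,0,0,0.015,0,0,0,0,0.01,0,0,0,0,0.01,0,0,0,0],
  "force": 40
}}

```text
time: 4.2
ee_pos: [0.5512, -0.1515, 0.1136]
tcp_rot: [0.003, 0.707, -0.003, 0.708]
ft_force: [-0.3, 0.4, 5.2]
gripper_width: 0.0189
```

Request:
{"name": "move_arm", "arguments": {
  "motion": [0.01,-0.02,0,0,0,0.01,-0.02,0,0,0,0.01,-0.02,0,0,0,0.01,-0.02,0,0,0,0.01,-0.017,0,0,0]
}}

```text
time: 4.82
ee_pos: [0.5508, -0.1514, 0.211]
tcp_rot: [0.003, 0.707, -0.003, 0.707]
ft_force: [-0.5, 0.5, -1.5]
gripper_width: 0.0189
```

```bash
python3 - <<'E'
from h import *
for n in ("scene","side"):
    s=viewer.snapshot(n); im=s["img"][:,:,::-1]; np.savez(n+"3.npz",**s)
    x,y=(215,85) if n=="side" else (185,110)
    cv2.imwrite(f"pics/{n}3.png",cv2.resize(im[y:y+200,x:x+200],None,fx=3,fy=3,interpolation=cv2.INTER_CUBIC))
o=monitor.get_obs();print(o["ee_pos"],o["ft_force"],o["gripper_width"],o["time"])
E
```

```text
[ 0.55165361 -0.15163947  0.21170029] [-0.29114783 -0.50140143 -0.86788832] 0.01855138248937061 4.925
```

View pics/side3.png

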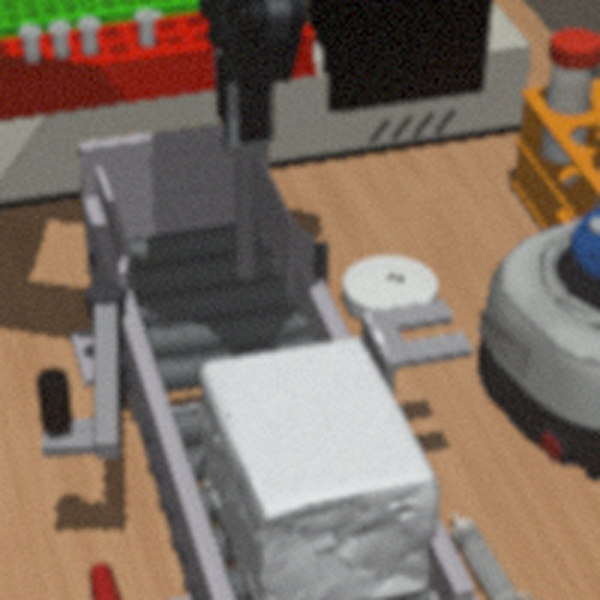

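View pics/scene3.png

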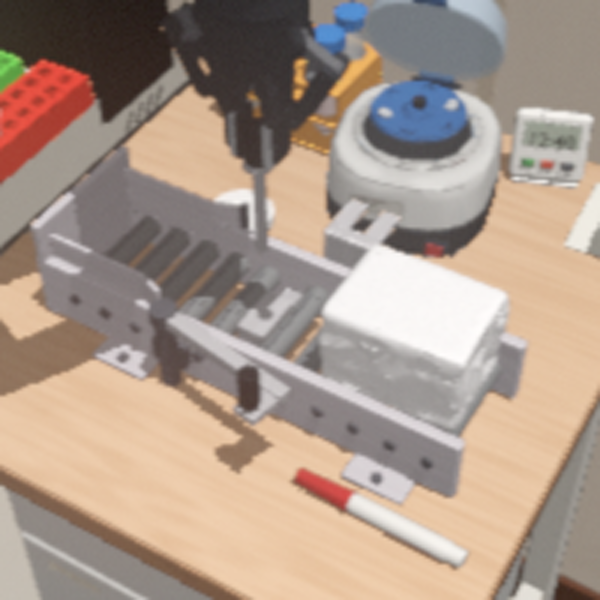

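Request:
{"name": "move_arm", "arguments": {
  "motion": [0.01,0,-0.01,0.022,0,0.01,0,-0.01,0.022,0,0.01,0,-0.01,0.022,0,0.01,0,-0.01,0.02,0,0.01,0,0,0,0]
}}

```text
time: 5.55
ee_pos: [0.637, -0.1925, 0.2087]
tcp_rot: [0.003, 0.707, -0.003, 0.707]
ft_force: [-0.9, 0.5, -0.3]
gripper_width: 0.0187
```

```bash
python3 - <<'E'
from h import *
for n in ("scene","side"):
    s=viewer.snapshot(n); im=s["img"][:,:,::-1]; np.savez(n+"4.npz",**s)
    x,y=(300,100) if n=="side" else (240,100)
    cv2.imwrite(f"pics/{n}4.png",cv2.resize(im[y:y+130,x:x+130],None,fx=4.6,fy=4.6,interpolation=cv2.INTER_CUBIC))
o=monitor.get_obs();print(o["ee_pos"],o["ft_force"],o["gripper_width"],o["time"])
E
```

```text
[ 0.63553031 -0.19176968  0.20887609] [-0.13778404  1.2230171  -1.49237082] 0.018857465794102066 5.65
```

View pics/side4.png

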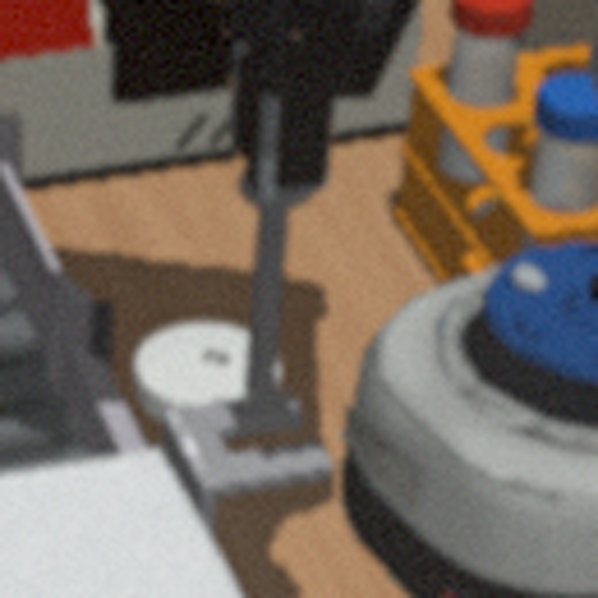

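View pics/scene4.png

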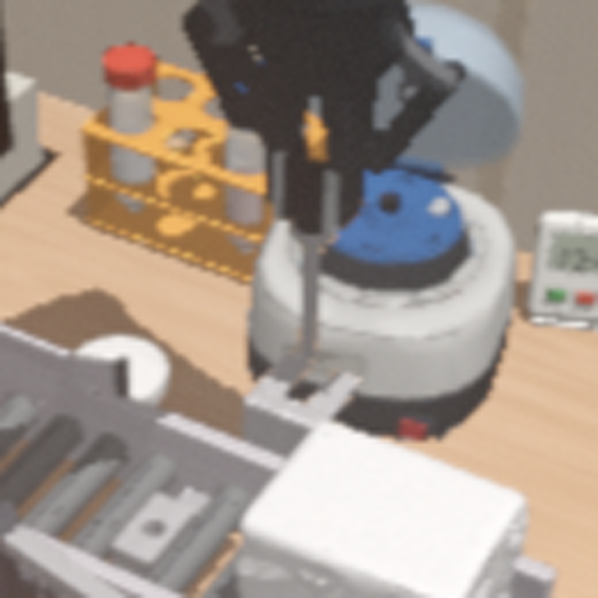

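```bash
python3 - <<'E'
from h import *
np.set_printoptions(precision=4,suppress=True)
a=np.load("side4.npz");b=np.load("scene4.npz")
S=lambda x,y:np.array(((x+.5)/4.6-.5+300,(y+.5)/4.6-.5+100))
C=lambda x,y:np.array(((x+.5)/4.6-.5+240,(y+.5)/4.6-.5+100))
print(tri(a,S(262,400),b,C(310,352)),tri(a,S(270,212),b,C(313,240)))
inv=lambda p,x,y:((p-np.array([x,y])+.5)*4.6-.5)
for q in [(.636,-.192,.106),(.636,-.192,.186)]: print(inv(proj(a,q),300,100),inv(proj(b,q),240,100))
for n,q in {"prong far tip far":(455-0,0)}.items(): pass
E
```

```text
(array([ 0.6376, -0.1939,  0.1086]), np.float64(0.006490207101677102)) (array([ 0.6346, -0.1941,  0.1825]), np.float64(0.004216728123817098))
[259.1155 394.8754] [305.4747 362.8647]
[275.2498 192.2794] [310.8087 235.6478]
```

Request:
{"name": "move_arm", "arguments": {
  "motion": [0.01,0.012,0,0,0,0.01,0.01,0,0,0,0.01,0.01,0,0,0,0.01,0,0,0,0]
}}

```text
time: 6.15
ee_pos: [0.6357, -0.1918, 0.1766]
tcp_rot: [0.003, 0.708, -0.003, 0.706]
ft_force: [0.3, 0.5, -0.8]
gripper_width: 0.0187
```

```bash
python3 - <<'E'
from h import *
for n in ("scene","side","wrist"):
    s=viewer.snapshot(n); im=s["img"][:,:,::-1]; np.savez(n+"5.npz",**s)
    x,y=dict(side=(300,100),scene=(240,100),wrist=(215,150))[n]
    cv2.imwrite(f"pics/{n}5.png",cv2.resize(im[y:y+130,x:x+130],None,fx=4.6,fy=4.6,interpolation=cv2.INTER_CUBIC))
o=monitor.get_obs();print(o["ee_pos"],o["ft_force"],o["gripper_width"],o["time"])
E
```

```text
[ 0.63653023 -0.19215505  0.1780271 ] [ 1.0963772   0.74687139 -1.22159474] 0.018706919538282126 6.3
```

View pics/side5.png

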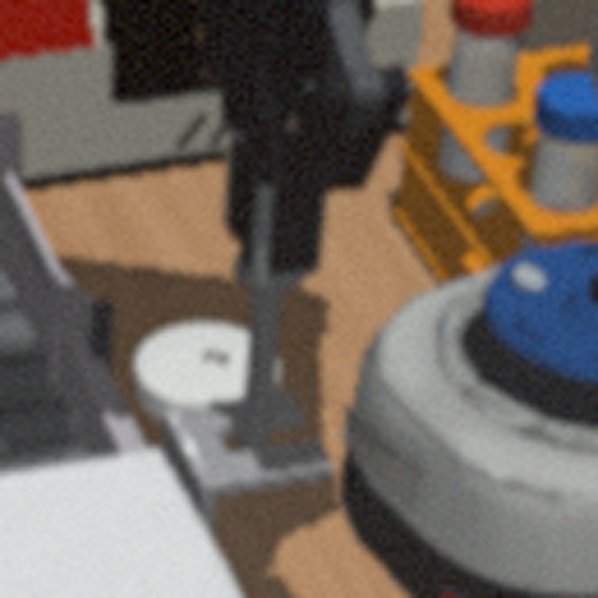

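View pics/scene5.png

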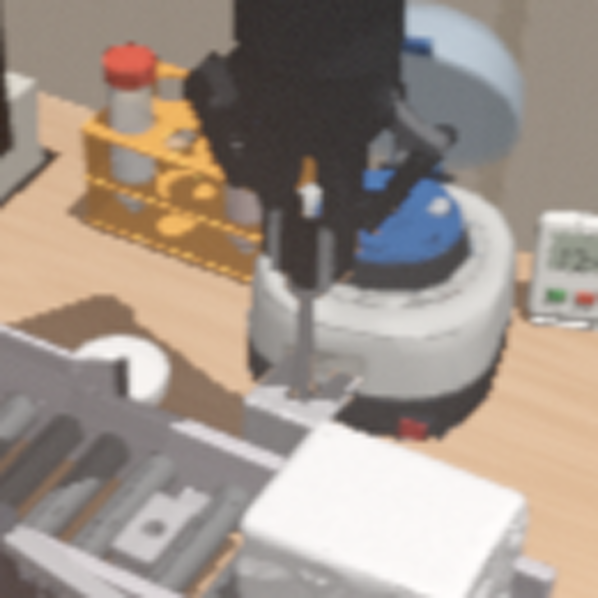

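View pics/wrist5.png

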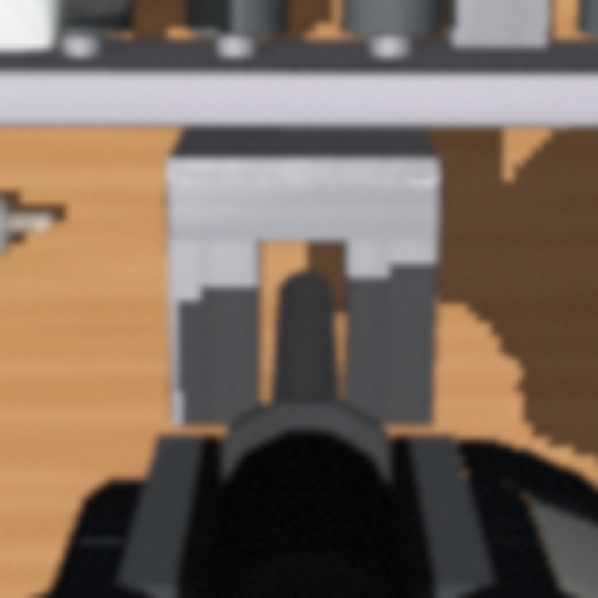

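The wrist view shows the pin's foot at (306,275) in the crop, centred in the slot (258–346). Lowering.

Request:
{"name": "move_arm", "arguments": {
  "motion": [0.01,0.017,0,0,0,0.01,0.017,0,0,0,0.01,0.017,0,0,0,0.01,0.01,0,0,0,0.01,0,0,0,0]
}}

```text
time: 6.92
ee_pos: [0.6358, -0.1919, 0.1157]
tcp_rot: [0.003, 0.708, -0.003, 0.707]
ft_force: [0.9, -0.6, -0.9]
gripper_width: 0.0187
```

Request:
{"name": "move_arm", "arguments": {
  "motion": [0.01,0.0015,0,0,0,0.01,0.0015,0,0,0,0.01,0,0,0,0]
}}

```text
time: 7.3
ee_pos: [0.6365, -0.1921, 0.1141]
tcp_rot: [0.003, 0.707, -0.003, 0.707]
ft_force: [-0.7, -0.2, -1.7]
gripper_width: 0.0191
```

Request:
{"name": "move_arm", "arguments": {
  "motion": [0.01,0.001,0,0,0,0.01,0.001,0,0,0,0.01,0,0,0,0]
}}

```text
time: 7.68
ee_pos: [0.6364, -0.1921, 0.1118]
tcp_rot: [0.003, 0.707, -0.003, 0.707]
ft_force: [0.0, 0.5, -1.0]
gripper_width: 0.019
```

Request:
{"name": "move_arm", "arguments": {
  "motion": [0.01,0.001,0,0,0,0.01,0.001,0,0,0,0.01,0,0,0,0]
}}

```text
time: 8.05
ee_pos: [0.6366, -0.1922, 0.1115]
tcp_rot: [0.003, 0.707, -0.003, 0.707]
ft_force: [-7.4, 2.2, 22.7]
gripper_width: 0.0188
```

```bash
python3 - <<'E'
from h import *
for n in ("scene","side","wrist"):
    s=viewer.snapshot(n); im=s["img"][:,:,::-1]
    x,y=dict(side=(300,100),scene=(240,100),wrist=(215,150))[n]
    cv2.imwrite(f"pics/{n}6.png",cv2.resize(im[y:y+130,x:x+130],None,fx=4.6,fy=4.6,interpolation=cv2.INTER_CUBIC))
o=monitor.get_obs();print(o["ee_pos"],o["ft_force"],o["gripper_width"],o["time"])
E
```

```text
[ 0.63660665 -0.19218531  0.11152632] [-7.1832248   1.93093332 23.57232013] 0.018613755011652217 8.2
```

View pics/side6.png

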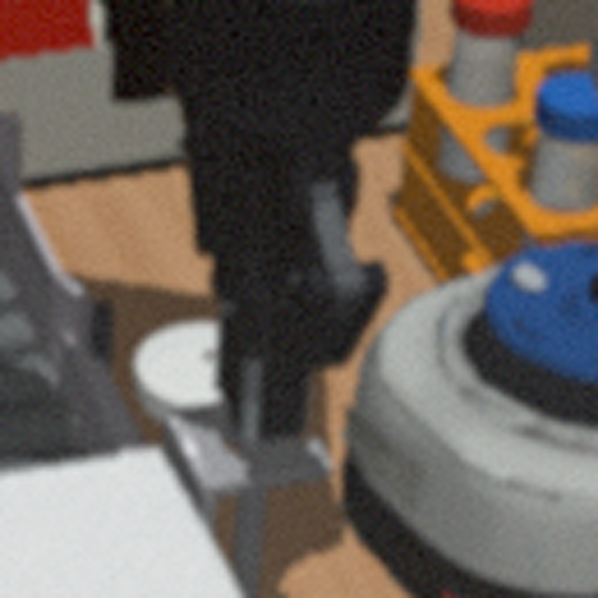

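View pics/wrist6.png

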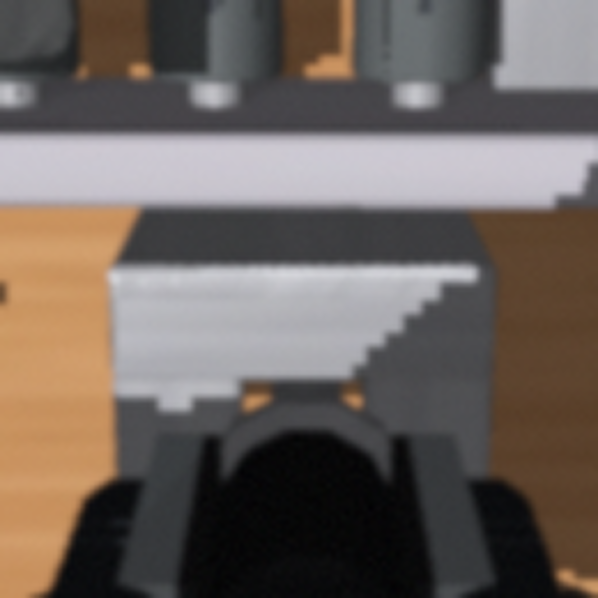

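Request:
{"name": "move_arm", "arguments": {
  "motion": [0.01,-0.001,0,0,0,0.024,0,0,0,0,0.034,0,0,0,0,0.036,0,0,0,0]
}}

```text
time: 8.7
ee_pos: [0.6363, -0.192, 0.1106]
tcp_rot: [0.003, 0.707, -0.003, 0.707]
ft_force: [-0.5, 0.3, 0.0]
gripper_width: 0.0359
```

Request:
{"name": "move_arm", "arguments": {
  "motion": [0.036,-0.015,0,0,0,0.036,-0.025,0,0,0,0.036,-0.04,0,0,0]
}}

```text
time: 9.07
ee_pos: [0.6358, -0.1919, 0.1916]
tcp_rot: [0.003, 0.708, -0.003, 0.707]
ft_force: [0.8, -1.0, 0.3]
gripper_width: 0.036
```

```bash
python3 - <<'E'
from h import *
for n in ("scene","side","wrist"):
    s=viewer.snapshot(n); im=s["img"][:,:,::-1]
    np.savez(n+"7.npz",**s)
    x,y=dict(side=(300,100),scene=(240,100),wrist=(215,150))[n]
    cv2.imwrite(f"pics/{n}7.png",cv2.resize(im[y:y+130,x:x+130],None,fx=4.6,fy=4.6,interpolation=cv2.INTER_CUBIC))
o=monitor.get_obs();print(o["ee_pos"],o["ft_force"],o["gripper_width"],o["time"])
E
```

```text
[ 0.63784253 -0.19260221  0.19411076] [ 0.21538127  0.00082436 -0.2316768 ] 0.03595691041083747 9.225
```

View pics/side7.png

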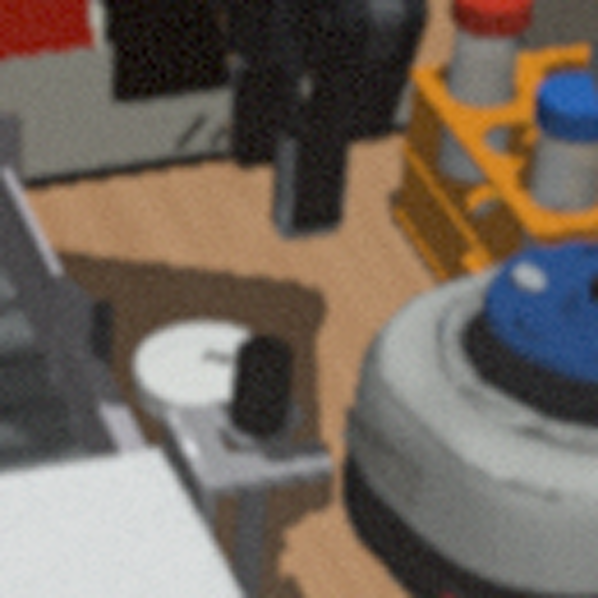

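View pics/scene7.png

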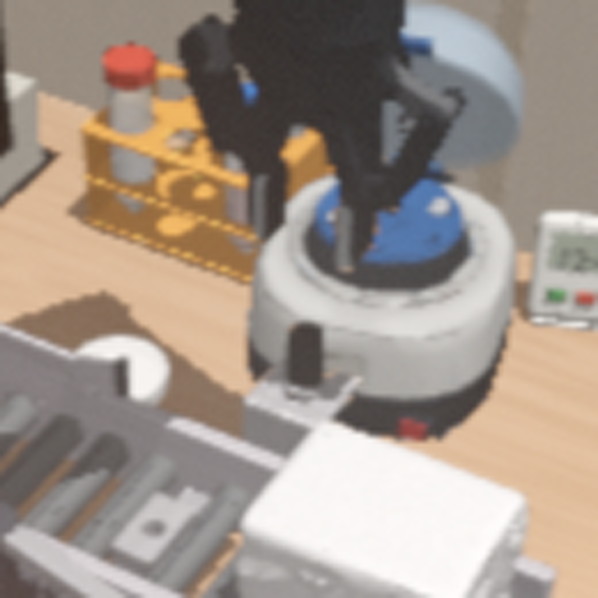

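View pics/wrist7.png

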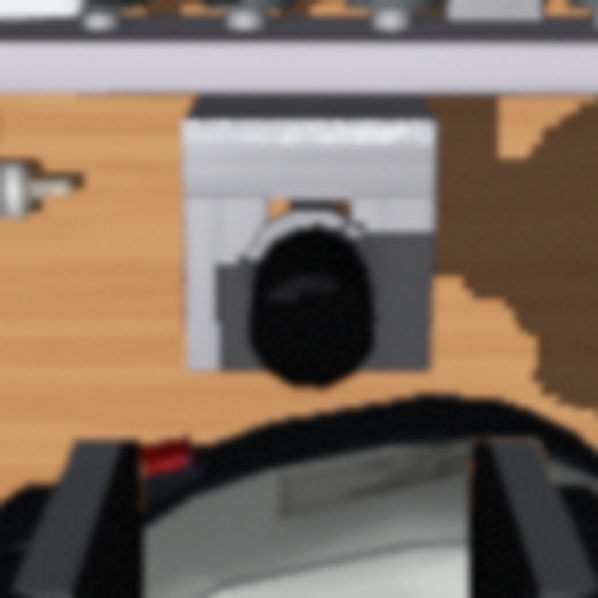

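Pin parked upright: the collar sits on the fork at (310,245) in the wrist crop. Now behind the box.

Request:
{"name": "move_arm", "arguments": {
  "motion": [0.036,0,-0.0455,-0.022,0,0.036,0,-0.0455,-0.022,0,0.036,0,-0.0455,-0.022,0,0.036,0,-0.0465,-0.022,0,0.04,0,0,0,0.1745]
}}

```text
time: 9.85
ee_pos: [0.5448, -0.3774, 0.1905]
tcp_rot: [0.066, 0.704, -0.067, 0.704]
ft_force: [-0.3, 0.8, 0.5]
gripper_width: 0.0395
```

Request:
{"name": "move_arm", "arguments": {
  "motion": [0.04,0,0,0,0.1745,0.04,0,0,0,0.1745,0.04,0,0,0,0.1745,0.04,0,0,0,0.1745,0.04,0,0,0,0.1745]
}}

```text
time: 10.48
ee_pos: [0.5464, -0.3741, 0.1904]
tcp_rot: [0.358, 0.61, -0.358, 0.609]
ft_force: [-0.4, -0.2, -0.0]
gripper_width: 0.0401
```

Request:
{"name": "move_arm", "arguments": {
  "motion": [0.04,0,0,0,0.1745,0.04,0,0,0,0.1745,0.04,0,0,0,0.1745,0.04,0,0,0,0]
}}

```text
time: 10.98
ee_pos: [0.5465, -0.3741, 0.1905]
tcp_rot: [-0.502, -0.498, 0.502, -0.498]
ft_force: [-0.8, 0.1, 1.9]
gripper_width: 0.0397
```

```bash
python3 - <<'E'
from h import *
from scipy.spatial.transform import Rotation as R
for n in ("side","scene"):
    s=viewer.snapshot(n); im=s["img"][:,:,::-1]
    x,y=dict(side=(200,130),scene=(200,120))[n]
    cv2.imwrite(f"pics/{n}8.png",cv2.resize(im[y:y+200,x:x+200],None,fx=3,fy=3,interpolation=cv2.INTER_CUBIC))
o=monitor.get_obs();print(o["ee_pos"],o["ft_force"],o["time"],o["joint_positions"],R.from_quat(o["tcp_rot"]).as_matrix().round(4))
E
```

```text
[ 0.54660634 -0.37420667  0.19063974] [ 1.091022    0.42541199 -0.98695586] 11.075 [-6.46060985e-01  5.51358620e-01  1.61837453e+00 -2.52964202e-05
  9.72285408e-01 -6.41953625e-01] [[-4.0e-04  1.0e+00 -4.1e-03]
 [ 2.0e-04 -4.1e-03 -1.0e+00]
 [-1.0e+00 -4.0e-04 -2.0e-04]]
```

View pics/side8.png

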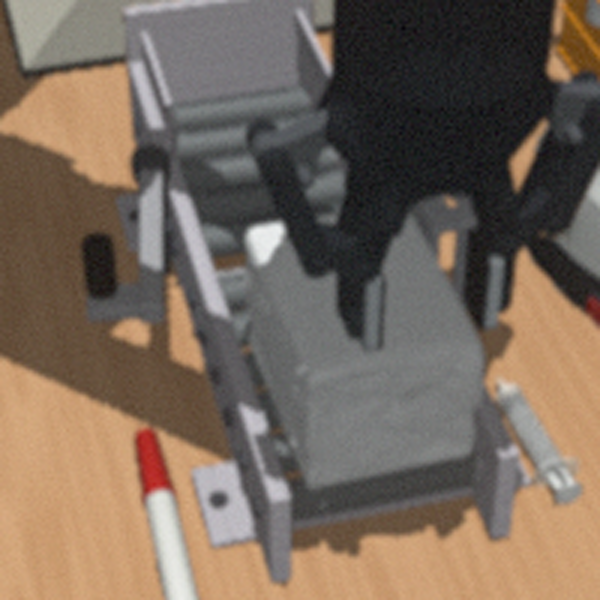

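```bash
python3 - <<'E'
from h import *
s=viewer.snapshot("side")
for q,z in [((305,487),.044),((480,462),.044),((310,375),.121),((483,350),.121)]:
    print(onz(s,(q[0]+.5)/3-.5+200,(q[1]+.5)/3-.5+130,z))
E
```

```text
[ 0.51129427 -0.32738275  0.044     ]
[ 0.59461254 -0.33352665  0.044     ]
[ 0.51185294 -0.33312979  0.121     ]
[ 0.58891286 -0.33772673  0.121     ]
```

Request:
{"name": "move_arm", "arguments": {
  "motion": [0.04,0.03,0.0015,0,0,0.04,0.03,0.0015,0,0,0.04,0.03,0,0,0,0.04,0.016,0,0,0,0.04,0,0,0,0]
}}

```text
time: 11.75
ee_pos: [0.5493, -0.374, 0.084]
tcp_rot: [-0.502, -0.499, 0.502, -0.498]
ft_force: [0.2, -0.1, -0.1]
gripper_width: 0.0402
```

```bash
python3 - <<'E'
from h import *
for n in ("side","wrist"):
    s=viewer.snapshot(n); im=s["img"][:,:,::-1]
    x,y=dict(side=(200,150),wrist=(0,0))[n]
    cv2.imwrite(f"pics/{n}9.png",cv2.resize(im[y:y+200,x:x+200],None,fx=3,fy=3,interpolation=cv2.INTER_CUBIC) if n=="side" else im)
o=monitor.get_obs();print(o["ee_pos"],o["ft_force"],o["time"])
E
```

```text
[ 0.55018703 -0.37465718  0.08564946] [ 0.83863355 -0.5208327  -0.32232852] 11.85
```

View pics/side9.png

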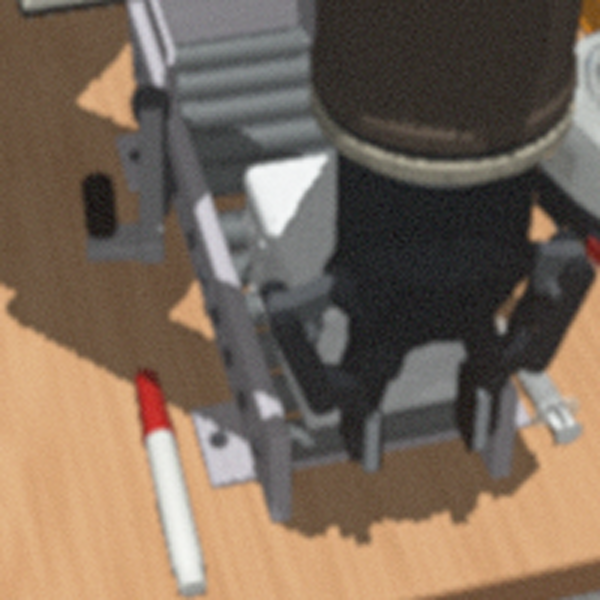

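View pics/wrist9.png

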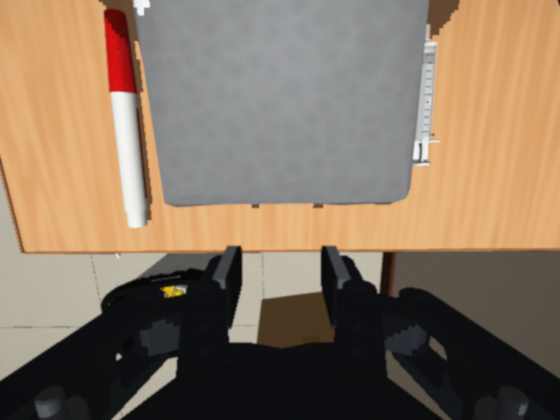

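Request:
{"name": "move_arm", "arguments": {
  "motion": [0.04,0,0,-0.006,0,0.04,0,0,-0.007,0,0.04,0,0,-0.007,0,0.04,0,0,-0.007,0,0.04,0,0,-0.007,0]
}}

```text
time: 12.48
ee_pos: [0.5501, -0.3398, 0.0849]
tcp_rot: [0.502, 0.498, -0.502, 0.498]
ft_force: [0.4, -0.5, 0.4]
gripper_width: 0.0398
```

Request:
{"name": "move_arm", "arguments": {
  "motion": [0.04,0,0,-0.008,0,0.04,0,0,-0.008,0,0.04,0,0,-0.008,0,0.04,0,0,-0.008,0,0.04,0,0,-0.008,0]
}}

```text
time: 13.1
ee_pos: [0.5504, -0.2998, 0.0848]
tcp_rot: [-0.502, -0.498, 0.502, -0.498]
ft_force: [0.2, -0.3, -0.4]
gripper_width: 0.04
```

```bash
python3 - <<'E'
from h import *
for n in ("side","wrist"):
    s=viewer.snapshot(n); im=s["img"][:,:,::-1]
    x,y=dict(side=(200,130),wrist=(0,0))[n]
    cv2.imwrite(f"pics/{n}10.png",cv2.resize(im[y:y+200,x:x+200],None,fx=3,fy=3,interpolation=cv2.INTER_CUBIC) if n=="side" else im)
o=monitor.get_obs();print(o["ee_pos"],o["ft_force"],o["time"])
E
```

```text
[ 0.5502733  -0.29938752  0.08478386] [ 1.03596848 -1.28549246 -0.19503673] 13.2
```

View pics/side10.png

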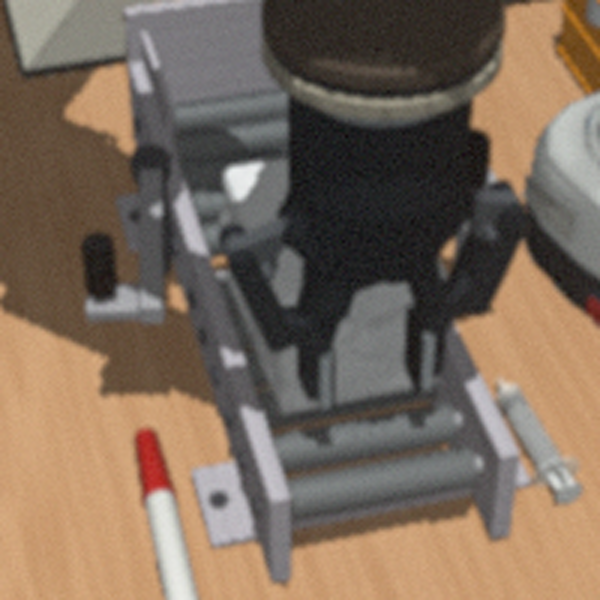

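View pics/wrist10.png

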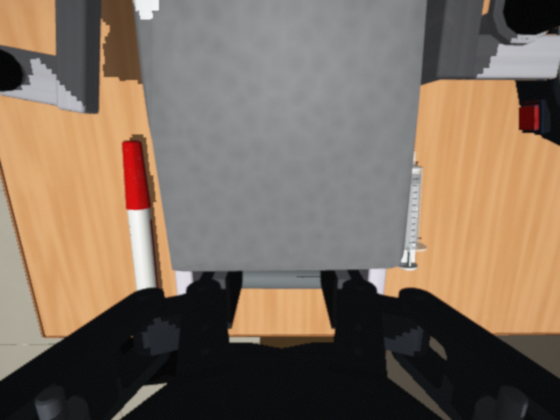

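```bash
python3 - <<'E'
from h import *
s=viewer.snapshot("side")
for q in [(525,215),(500,300),(470,315),(445,345),(222,235),(490,150)]:
    o,d=ray(s,(q[0]+.5)/3-.5+200,(q[1]+.5)/3-.5+130)
    for y in(-.30,-.31): print(q,(o+d*(y-o[1])/d[1]).round(3))
E
```

```text
(525, 215) [ 0.62  -0.3    0.161]
(525, 215) [ 0.615 -0.31   0.17 ]
(500, 300) [ 0.612 -0.3    0.113]
(500, 300) [ 0.607 -0.31   0.122]
(470, 315) [ 0.598 -0.3    0.107]
(470, 315) [ 0.593 -0.31   0.116]
(445, 345) [ 0.586 -0.3    0.091]
(445, 345) [ 0.582 -0.31   0.101]
(222, 235) [ 0.483 -0.3    0.179]
(222, 235) [ 0.48  -0.31   0.187]
(490, 150) [ 0.6 -0.3  0.2]
(490, 150) [ 0.596 -0.31   0.208]
```

Request:
{"name": "move_arm", "arguments": {
  "motion": [0.028,0,0,-0.006,0,0.028,0,0,-0.007,0,0.028,0,0,-0.008,0,0.028,0,0,-0.008,0,0.028,0,0,-0.008,0]
}}

```text
time: 13.88
ee_pos: [0.5507, -0.2627, 0.0848]
tcp_rot: [0.502, 0.498, -0.502, 0.498]
ft_force: [0.3, -0.5, 0.4]
gripper_width: 0.028
```

Request:
{"name": "move_arm", "arguments": {
  "motion": [0.028,0,0,-0.008,0,0.028,0,0,-0.008,0,0.028,0,0,-0.008,0,0.028,0,0,-0.008,0,0.028,0,0,-0.008,0]
}}

```text
time: 14.5
ee_pos: [0.551, -0.2228, 0.0848]
tcp_rot: [0.502, 0.498, -0.502, 0.498]
ft_force: [-0.2, -0.0, 1.0]
gripper_width: 0.0279
```

```bash
python3 - <<'E'
from h import *
for n in ("side","scene","wrist"):
    s=viewer.snapshot(n); im=s["img"][:,:,::-1]
    x,y=dict(side=(200,100),scene=(180,110),wrist=(0,0))[n]
    cv2.imwrite(f"pics/{n}11.png",cv2.resize(im[y:y+200,x:x+200],None,fx=3,fy=3,interpolation=cv2.INTER_CUBIC) if n!="wrist" else im)
o=monitor.get_obs();print(o["ee_pos"],o["ft_force"],o["time"])
E
```

```text
[ 0.55102206 -0.22289395  0.08481913] [0.7721271  0.01467191 0.22705063] 14.65
```

View pics/side11.png

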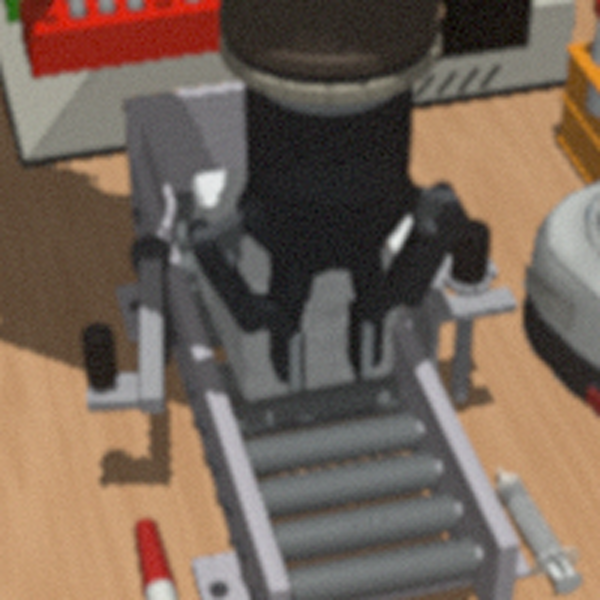

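View pics/scene11.png

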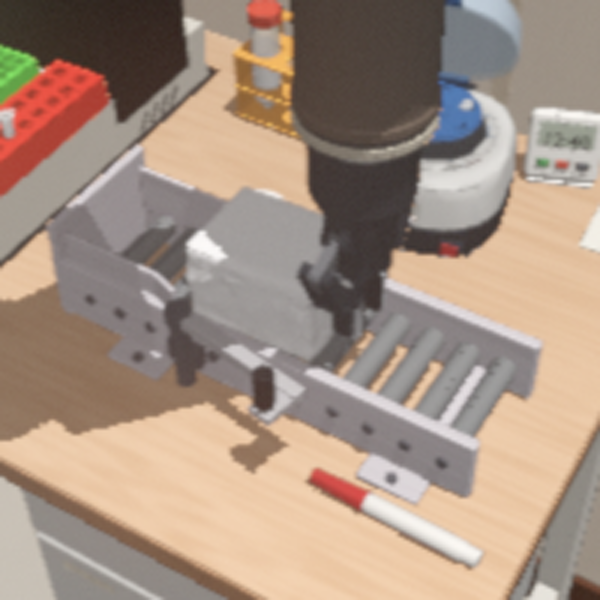

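View pics/wrist11.png

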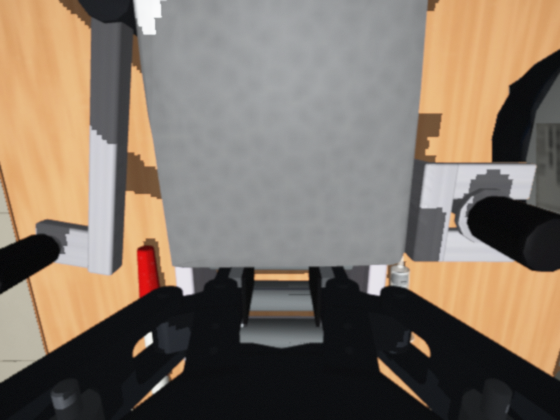

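```bash
python3 - <<'E'
from h import *
s=viewer.snapshot("side")
for q in [(462,225),(450,260),(420,290),(440,185)]:
    o,d=ray(s,(q[0]+.5)/3-.5+200,(q[1]+.5)/3-.5+100)
    for y in(-.223,-.24): print(q,(o+d*(y-o[1])/d[1]).round(3))
E
```

```text
(462, 225) [ 0.618 -0.223  0.151]
(462, 225) [ 0.611 -0.24   0.164]
(450, 260) [ 0.613 -0.223  0.131]
(450, 260) [ 0.607 -0.24   0.145]
(420, 290) [ 0.599 -0.223  0.116]
(420, 290) [ 0.592 -0.24   0.13 ]
(440, 185) [ 0.606 -0.223  0.177]
(440, 185) [ 0.599 -0.24   0.189]
```

Request:
{"name": "move_arm", "arguments": {
  "motion": [0.028,0,0,-0.006,0,0.028,0,0,-0.007,0,0.028,0,0,-0.008,0,0.028,0,0,-0.008,0,0.028,0,0,-0.008,0]
}}

```text
time: 15.32
ee_pos: [0.5513, -0.1857, 0.0848]
tcp_rot: [-0.502, -0.498, 0.502, -0.498]
ft_force: [-0.1, -0.4, -0.6]
gripper_width: 0.0279
```

Request:
{"name": "move_arm", "arguments": {
  "motion": [0.028,0,0,-0.008,0,0.028,0,0,-0.008,0,0.028,0,0,-0.008,0,0.028,0,0,-0.008,0,0.028,0,0,-0.007,0]
}}

```text
time: 15.95
ee_pos: [0.5517, -0.1468, 0.0848]
tcp_rot: [-0.502, -0.498, 0.502, -0.498]
ft_force: [0.6, -0.3, -0.9]
gripper_width: 0.0276
```

```bash
python3 - <<'E'
from h import *
for n in ("side","scene","wrist"):
    s=viewer.snapshot(n); im=s["img"][:,:,::-1]
    x,y=dict(side=(200,80),scene=(180,110),wrist=(0,0))[n]
    cv2.imwrite(f"pics/{n}12.png",cv2.resize(im[y:y+200,x:x+200],None,fx=3,fy=3,interpolation=cv2.INTER_CUBIC) if n!="wrist" else im)
o=monitor.get_obs();print(o["ee_pos"],o["ft_force"],o["time"])
E
```

```text
[ 0.55165689 -0.14696512  0.08478054] [ 0.66664378 -0.4150225  -0.5638218 ] 16.1
```

View pics/side12.png

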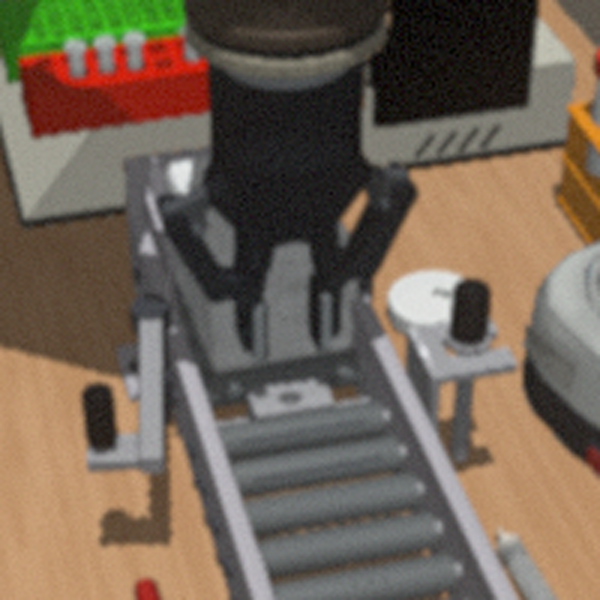

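View pics/scene12.png

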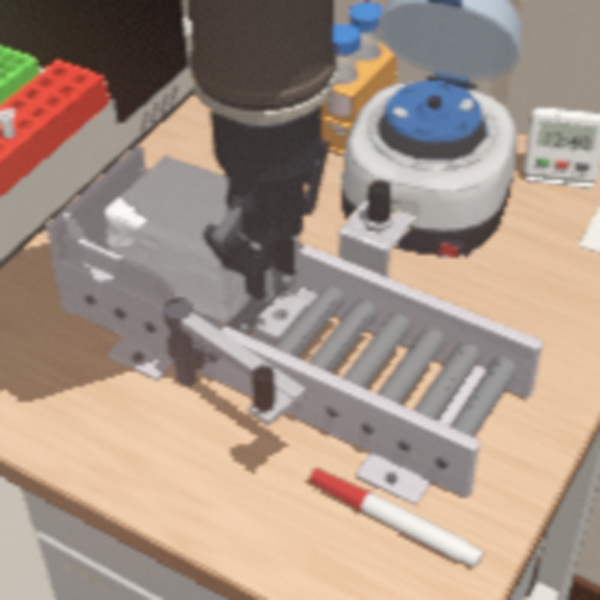

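View pics/wrist12.png

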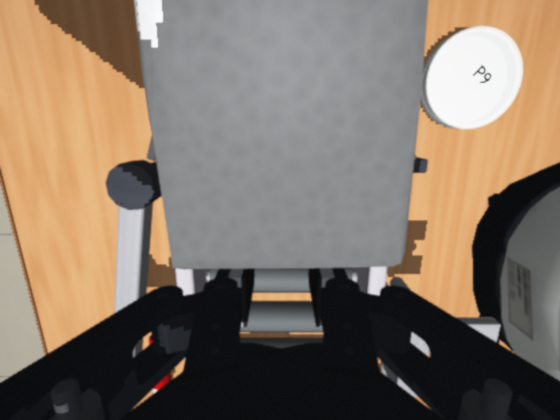

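Request:
{"name": "move_arm", "arguments": {
  "motion": [0.028,0,0,-0.005,0,0.028,0,0,-0.006,0,0.028,0,0,-0.006,0,0.028,0,0,-0.006,0,0.028,0,0,-0.005,0]
}}

```text
time: 16.73
ee_pos: [0.5519, -0.1189, 0.0848]
tcp_rot: [-0.502, -0.498, 0.502, -0.498]
ft_force: [0.7, 0.5, 0.0]
gripper_width: 0.028
```

Request:
{"name": "move_arm", "arguments": {
  "motion": [0.028,0,0,-0.002,0,0.028,0,0,-0.002,0,0.028,0,0,-0.002,0]
}}

```text
time: 17.1
ee_pos: [0.552, -0.1133, 0.0848]
tcp_rot: [0.502, 0.498, -0.502, 0.498]
ft_force: [0.2, 0.0, 0.3]
gripper_width: 0.0281
```

Request:
{"name": "move_arm", "arguments": {
  "motion": [0.028,0,0,-0.0015,0,0.028,0,0,-0.0015,0,0.028,0,0,0,0]
}}

```text
time: 17.48
ee_pos: [0.5521, -0.1103, 0.0848]
tcp_rot: [0.502, 0.498, -0.502, 0.498]
ft_force: [-0.0, -0.4, 0.2]
gripper_width: 0.0281
```

Request:
{"name": "move_arm", "arguments": {
  "motion": [0.028,0,0,-0.0015,0,0.028,0,0,-0.0015,0,0.028,0,0,0,0]
}}

```text
time: 17.85
ee_pos: [0.5518, -0.109, 0.085]
tcp_rot: [-0.502, -0.498, 0.502, -0.498]
ft_force: [-6.3, -21.8, 2.4]
gripper_width: 0.0281
```

Request:
{"name": "move_arm", "arguments": {
  "motion": [0.028,0,0,0.002,0,0.028,0,0,0.003,0,0.028,0,0,0.01,0,0.028,0,0,0.02,0,0.028,0,0,0.02,0]
}}

```text
time: 18.48
ee_pos: [0.5516, -0.164, 0.0848]
tcp_rot: [0.502, 0.498, -0.502, 0.498]
ft_force: [0.0, -0.1, -0.5]
gripper_width: 0.0283
```

Request:
{"name": "move_arm", "arguments": {
  "motion": [0.028,-0.025,0,0,0,0.028,-0.04,0,0,0,0.04,-0.04,0,0,0]
}}

```text
time: 18.85
ee_pos: [0.5512, -0.1637, 0.1908]
tcp_rot: [-0.502, -0.498, 0.502, -0.497]
ft_force: [0.8, 0.0, 0.5]
gripper_width: 0.0398
```

```bash
python3 - <<'E'
from h import *
for n in ("side","scene","wrist"):
    s=viewer.snapshot(n); im=s["img"][:,:,::-1]; np.savez(n+"13.npz",**s)
    x,y=dict(side=(200,80),scene=(180,130),wrist=(0,0))[n]
    cv2.imwrite(f"pics/{n}13.png",cv2.resize(im[y:y+150,x:x+150],None,fx=4,fy=4,interpolation=cv2.INTER_CUBIC) if n!="wrist" else im)
o=monitor.get_obs();print(o["ee_pos"],o["ft_force"],o["time"])
E
```

```text
[ 0.55266947 -0.16395989  0.19183022] [-0.46751319  1.24875465  0.02481275] 19.0
```

View pics/side13.png

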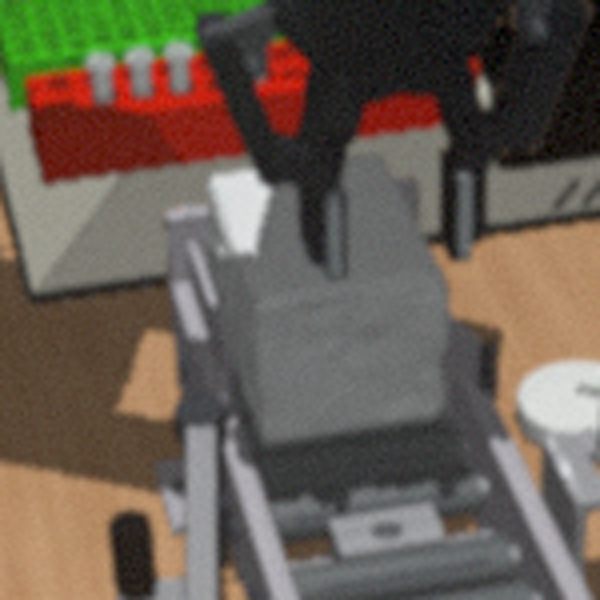

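View pics/scene13.png

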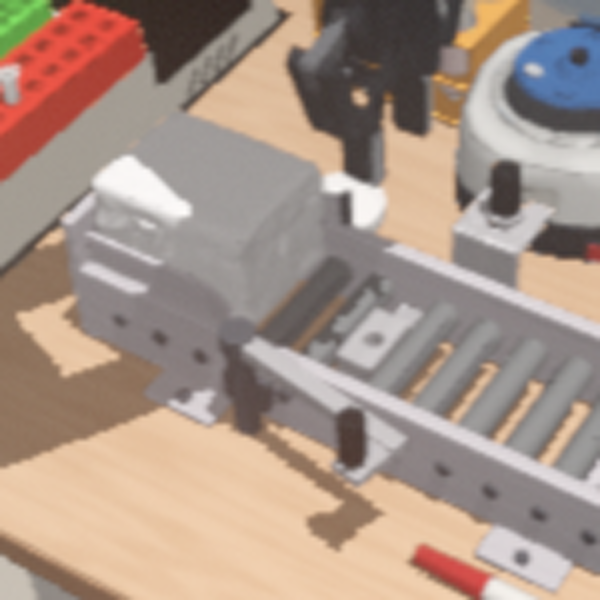

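View pics/wrist13.png

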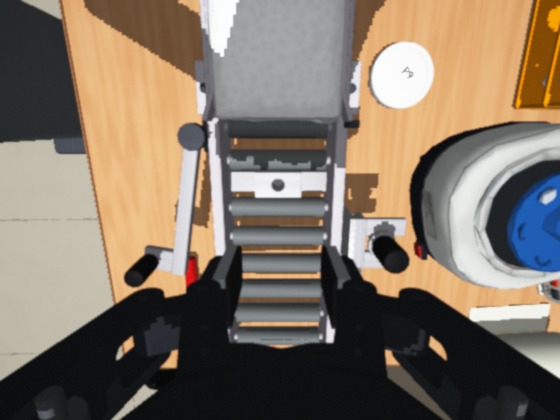

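```bash
python3 - <<'E'
from h import *
a=np.load("wrist13.npz");b=np.load("side13.npz");c=np.load("scene13.npz")
im=a["img"][:,:,::-1]; cv2.imwrite("pics/w13z.png",cv2.resize(im[60:200,120:400],None,fx=2.8,fy=2.8,interpolation=cv2.INTER_CUBIC))
for q in [(217,121),(345,118)]: print("w top?",onz(a,*q,.121).round(4),onz(a,*q,.044).round(4))
S=lambda x,y:((x+.5)/4-.5+200,(y+.5)/4-.5+80)
for q,z in [((262,447),.044),((443,418),.044),((265,303),.121),((447,283),.121)]: print("side",onz(b,*S(*q),z).round(4))
C=lambda x,y:((x+.5)/4-.5+180,(y+.5)/4-.5+130)
for q,z in [((243,240),.121),((322,170),.121),((98,188),.121)]: print("scene",onz(c,*C(*q),z).round(4))
print("pivot",onz(a,191,136,.085),"knob",onz(a,133,270,.114),onz(a,140,268,.114), "bore",onz(a,278,185,.04))
E
```

```text
w top? [ 0.5131 -0.0934  0.121 ] [ 0.4978 -0.0924  0.044 ]
w top? [ 0.5955 -0.0923  0.121 ] [ 0.6116 -0.0909  0.044 ]
side [ 0.5121 -0.0897  0.044 ]
side [ 0.5929 -0.0903  0.044 ]
side [ 0.5154 -0.0951  0.121 ]
side [ 0.5907 -0.1007  0.121 ]
scene [ 0.5149 -0.0917  0.121 ]
scene [ 0.5872 -0.0969  0.121 ]
scene [0.5094 0.0061 0.121 ]
pivot [ 0.48527342 -0.10381066  0.085     ] knob [ 0.44051778 -0.2016968   0.114     ] [ 0.44606299 -0.20008787  0.114     ] bore [ 0.55132254 -0.15154889  0.04      ]
```

View pics/w13z.png

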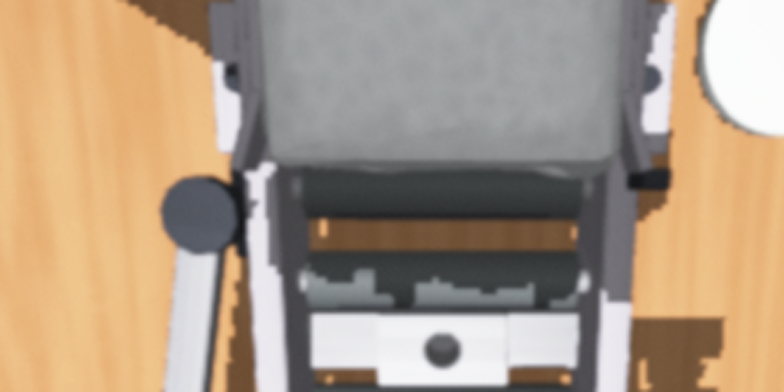

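Box home: its rear edge lies 58 mm beyond the bore, against 57 mm nominal. Now the gate knob.

Request:
{"name": "move_arm", "arguments": {
  "motion": [0.045,0,-0.038,0.015,0,0.045,0,-0.038,0.015,0,0.045,0,-0.0365,0.015,0,0.045,0,0,0,0.1785,0.045,0,0,0,0.1785]
}}

```text
time: 19.62
ee_pos: [0.4376, -0.2072, 0.189]
tcp_rot: [-0.584, -0.399, 0.584, -0.398]
ft_force: [0.7, -0.0, 1.1]
gripper_width: 0.0455
```

Request:
{"name": "move_arm", "arguments": {
  "motion": [0.045,0,0,0,0.1785,0.045,0,0,0,0.1785,0.045,0,0,0,0.1785,0.045,0,0,0,0.1785,0.045,0,0,0,0.1785]
}}

```text
time: 20.25
ee_pos: [0.438, -0.2068, 0.1888]
tcp_rot: [-0.698, -0.108, 0.699, -0.108]
ft_force: [-1.1, -0.6, -0.4]
gripper_width: 0.0452
```

Request:
{"name": "move_arm", "arguments": {
  "motion": [0.045,0,0,0,0.1785,0.045,0,0,0,0.1785,0.045,0,0,0,0.1785,0.045,0,0,0,0.1785,0.045,0,0,0,0]
}}

```text
time: 20.88
ee_pos: [0.4381, -0.2067, 0.189]
tcp_rot: [-0.692, 0.141, 0.693, 0.141]
ft_force: [0.0, 0.5, -0.6]
gripper_width: 0.0451
```

```bash
python3 - <<'E'
from h import *
from scipy.spatial.transform import Rotation as R
for n in ("side","scene","wrist"):
    s=viewer.snapshot(n); im=s["img"][:,:,::-1]; np.savez(n+"14.npz",**s)
    x,y=dict(side=(180,120),scene=(180,130),wrist=(0,0))[n]
    cv2.imwrite(f"pics/{n}14.png",cv2.resize(im[y:y+150,x:x+150],None,fx=4,fy=4,interpolation=cv2.INTER_CUBIC) if n!="wrist" else im)
o=monitor.get_obs();print(o["ee_pos"],o["ft_force"],o["time"],o["joint_positions"],R.from_quat(o["tcp_rot"]).as_matrix().round(4))
E
```

```text
[ 0.43837341 -0.20655602  0.18936584] [ 0.0474385  -0.11555876 -0.11657168] 21.025 [-5.02873519e-01  3.25301462e-01  2.02604114e+00 -4.97167642e-05
  7.91023204e-01  1.46537447e+00] [[-7.000e-04 -3.870e-01 -9.221e-01]
 [ 3.000e-04 -9.221e-01  3.870e-01]
 [-1.000e+00 -0.000e+00  8.000e-04]]
```

View pics/wrist14.png

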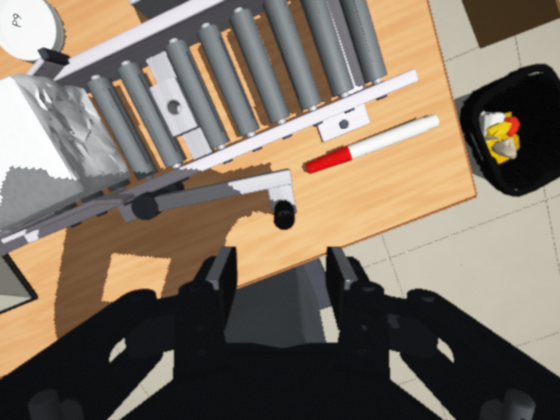

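View pics/side14.png

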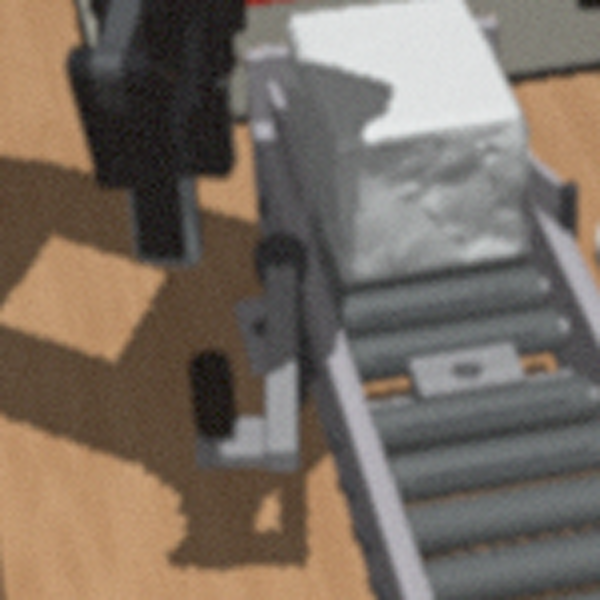

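View pics/scene14.png

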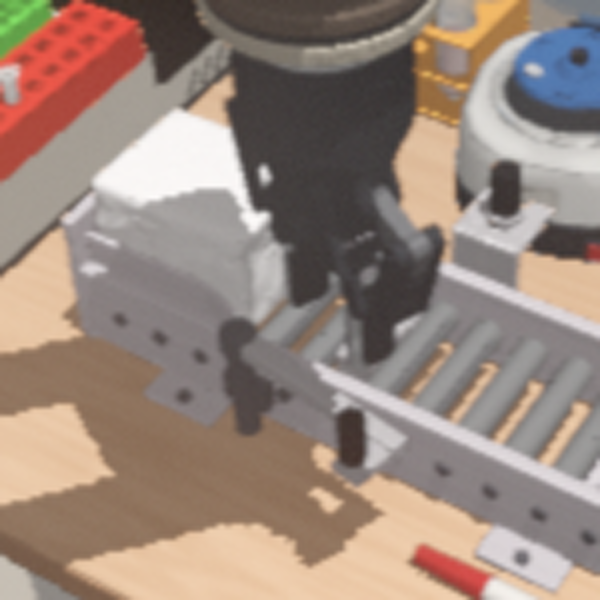

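```bash
python3 - <<'E'
from h import *
np.set_printoptions(precision=4,suppress=True)
from scipy.spatial.transform import Rotation as R
a=np.load("wrist14.npz");im=a["img"]
m=(im.max(2)<45).astype(np.uint8)[190:240,260:310]
n,l,st,ce=cv2.connectedComponentsWithStats(m);print(st,ce)
b=np.load("side14.npz");c=np.load("scene14.npz")
S=lambda x,y:((x+.5)/4-.5+180,(y+.5)/4-.5+120)
C=lambda x,y:((x+.5)/4-.5+180,(y+.5)/4-.5+130)
print(onz(a,284.5,219,.114),onz(a,284.5,209,.114),onz(b,*S(210,360),.114),onz(c,*C(351,414),.114),tri(b,S(210,360),c,C(351,414)))
cv2.imwrite("pics/w14z.png",cv2.resize(im[180:250,250:320,::-1],None,fx=8,fy=8,interpolation=cv2.INTER_CUBIC))
E
```

```text
[[   0    0   50   50 2053]
 [  14   11   20   28  447]] [[24.7024 24.4983]
 [23.5705 24.5078]]
[ 0.4399 -0.2096  0.114 ] [ 0.4468 -0.2125  0.114 ] [ 0.4397 -0.2096  0.114 ] [ 0.4419 -0.208   0.114 ] (array([ 0.4403, -0.2092,  0.1147]), np.float64(0.0020551425775228514))
```

View pics/w14z.png

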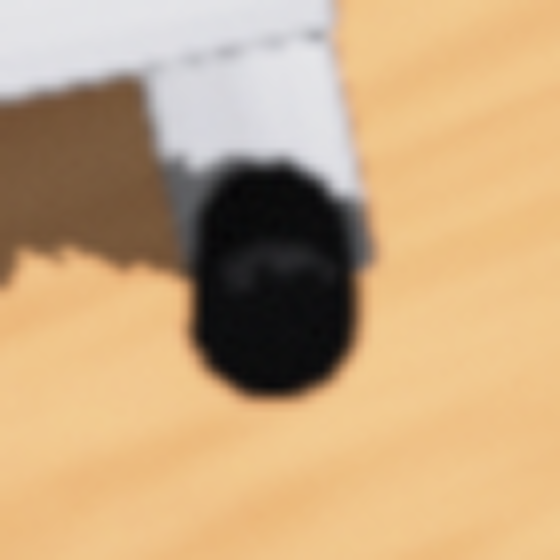

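Request:
{"name": "move_arm", "arguments": {
  "motion": [0.045,0.025,0.002,-0.003,0,0.045,0.025,0,0,0,0.045,0.025,0,0,0,0.045,0.014,0,0,0,0.045,0,0,0,0]
}}

```text
time: 21.65
ee_pos: [0.4402, -0.2092, 0.1001]
tcp_rot: [-0.692, 0.14, 0.694, 0.141]
ft_force: [-0.2, 0.1, 0.2]
gripper_width: 0.0451
```

```bash
python3 - <<'E'
from h import *
for n in ("side","scene","wrist"):
    s=viewer.snapshot(n); im=s["img"][:,:,::-1]
    x,y=dict(side=(180,120),scene=(180,130),wrist=(0,0))[n]
    cv2.imwrite(f"pics/{n}15.png",cv2.resize(im[y:y+150,x:x+150],None,fx=4,fy=4,interpolation=cv2.INTER_CUBIC) if n!="wrist" else im)
o=monitor.get_obs();print(o["ee_pos"],o["ft_force"],o["time"])
E
```

```text
[ 0.4410759  -0.20963983  0.10148935] [-0.25996034 -0.26049301 -0.22003245] 21.8
```

View pics/wrist15.png

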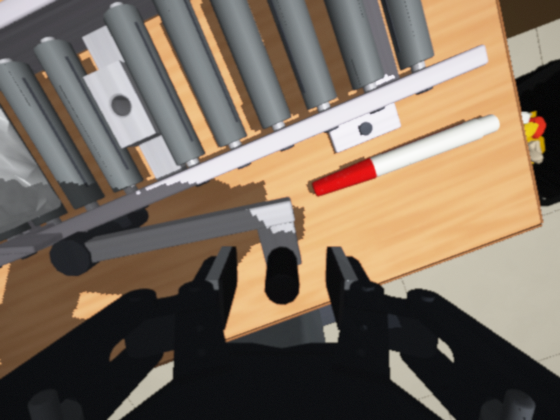

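View pics/side15.png

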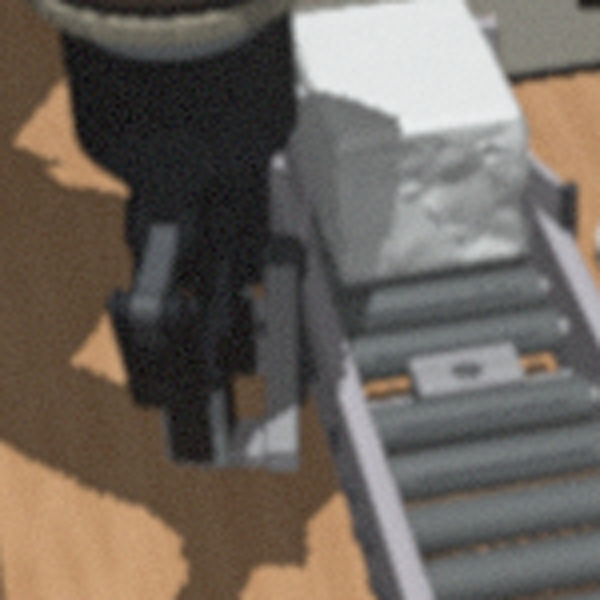

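Request:
{"name": "move_arm", "arguments": {
  "motion": [0.03,0,0,0,0,0.015,0,0,0,0,0.006,0,0,0,0,0.006,0,0,0,0],
  "force": 50
}}

```text
time: 22.3
ee_pos: [0.441, -0.2098, 0.1014]
tcp_rot: [0.693, -0.141, -0.693, -0.141]
ft_force: [-2.4, -3.3, 8.1]
gripper_width: 0.0147
```

Request:
{"name": "move_arm", "arguments": {
  "motion": [0.006,0,-0.0004,-0.0099,-0.087,0.006,0,-0.0004,-0.0099,-0.087,0.006,0,-0.0004,-0.0099,-0.087]
}}

```text
time: 22.68
ee_pos: [0.4698, -0.2176, 0.1014]
tcp_rot: [0.706, -0.049, -0.705, -0.048]
ft_force: [-0.1, 4.3, 7.6]
gripper_width: 0.0145
```

```bash
cat > g.py <<'E'
from h import *
from scipy.spatial.transform import Rotation as R
o=monitor.get_obs();p=o["ee_pos"];M=R.from_quat(o["tcp_rot"]).as_matrix()
v=p[:2]-np.array([.4835,-.1057]);print("t",o["time"],"p",p.round(4),"F",o["ft_force"].round(1),"T",o["torque"].round(2),"r",np.hypot(*v).round(4),"ang",np.arctan2(v[1],v[0]).round(3),"toolyaw",np.arctan2(M[1,1],M[0,1]).round(3),"w",o["gripper_width"])
print("F tool",(M.T@o["ft_force"]).round(1))
E
python3 g.py
```

```text
t 22.675 p [ 0.4698 -0.2176  0.1014] F [-0.1  4.3  7.6] T [ 0.67 -0.03  0.  ] r 0.1127 ang -1.693 toolyaw -1.708 w 0.014548169473247963
F tool [-7.6 -4.2  0.7]
```

Request:
{"name": "move_arm", "arguments": {
  "motion": [0.006,0,-0.0005,-0.0099,-0.087,0.006,0,-0.0005,-0.0099,-0.087,0.006,0,-0.0005,-0.0099,-0.087,0.006,0,-0.0005,-0.0099,-0.087,0.006,0,-0.0005,-0.0099,-0.087]
}}

```text
time: 23.3
ee_pos: [0.5188, -0.2132, 0.1014]
tcp_rot: [0.7, 0.105, -0.699, 0.105]
ft_force: [-0.7, 3.2, 7.2]
gripper_width: 0.014
```

```bash
python3 g.py
```

```text
t 23.3 p [ 0.5188 -0.2132  0.1014] F [-0.7  3.2  7.2] T [ 0.54  0.28 -0.07] r 0.1132 ang -1.254 toolyaw -1.273 w 0.013972400290656134
F tool [-7.2 -3.2 -0.3]
```

Request:
{"name": "move_arm", "arguments": {
  "motion": [0.006,0,-0.0005,-0.0099,-0.087,0.006,0,-0.0005,-0.0099,-0.087,0.006,0,-0.0005,-0.0099,-0.087,0.006,0,-0.0005,-0.0099,-0.087,0.006,0,-0.0005,-0.0099,-0.087]
}}

```text
time: 23.92
ee_pos: [0.5612, -0.1886, 0.1014]
tcp_rot: [0.66, 0.253, -0.66, 0.253]
ft_force: [-2.8, 3.3, 8.2]
gripper_width: 0.014
```

```bash
python3 g.py
```

```text
t 23.925 p [ 0.5612 -0.1886  0.1014] F [-2.8  3.3  8.2] T [ 0.41  0.43 -0.  ] r 0.1136 ang -0.818 toolyaw -0.838 w 0.014013453132812825
F tool [-8.2 -4.3 -0.1]
```

```bash
python3 - <<'E'
from h import *
for n in ("side","scene"):
    s=viewer.snapshot(n); im=s["img"][:,:,::-1];np.savez(n+"16.npz",**s)
    x,y=dict(side=(230,80),scene=(200,110))[n]
    cv2.imwrite(f"pics/{n}16.png",cv2.resize(im[y:y+150,x:x+150],None,fx=4,fy=4,interpolation=cv2.INTER_CUBIC))
E
```

```text
(no output)
```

View pics/side16.png

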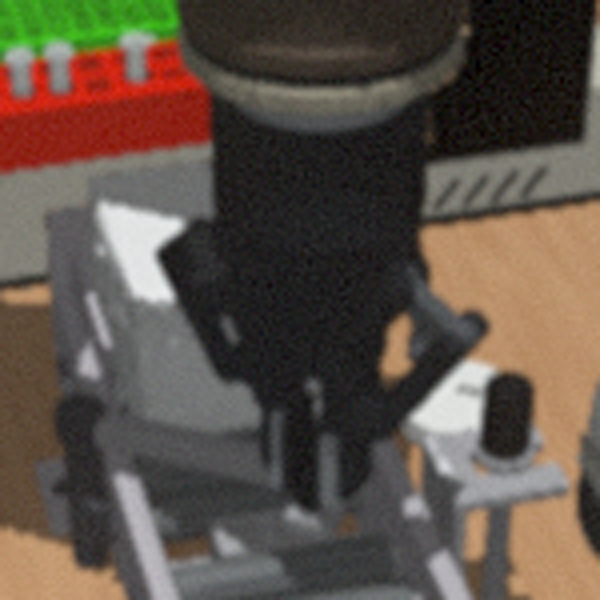

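View pics/scene16.png

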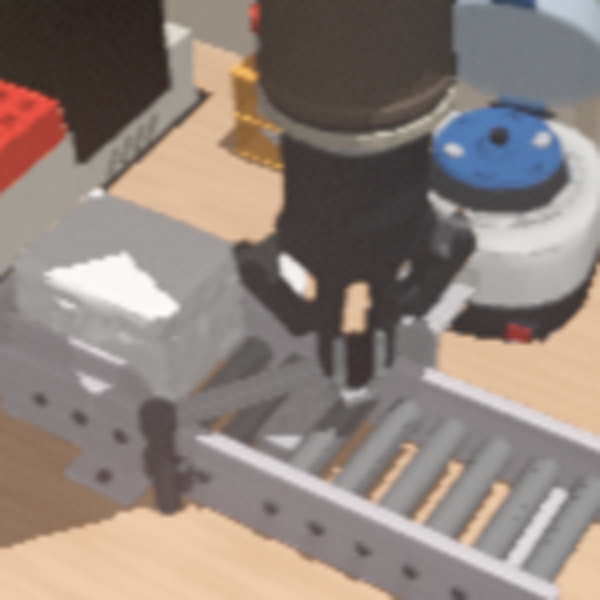

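```bash
python3 - <<'E'
from h import *
b=np.load("side16.npz");c=np.load("scene16.npz")
S=lambda x,y:((x+.5)/4-.5+230,(y+.5)/4-.5+80)
C=lambda x,y:((x+.5)/4-.5+200,(y+.5)/4-.5+110)
for q,r in [((482,325),(468,230)),((480,335),(455,275)),((430,385),(425,310)),((390,425),(395,325)),]: print(tri(b,S(*q),c,C(*r)))
T=np.array([.5612,-.1886]);d=np.array([np.cos(.838),-np.sin(.838)])
for q in [(485,325),(470,345),(430,385),(395,425)]:
    for L in (.05,.06,.07):
        pass
    # intersect side ray with vertical plane containing jaw line
    o,r=ray(b,*S(*q)); n=np.array([-d[1],d[0]])
    t=(T-o[:2])@n/(r[:2]@n); P=o+r*t; print(q,"lateral",((P[:2]-T)@d).round(4),"z",P[2].round(4))
E
```

```text
(array([ 0.60755485, -0.2300748 ,  0.17915704]), np.float64(0.005163315323079666))
(array([ 0.60459245, -0.22486074,  0.1610733 ]), np.float64(0.02554704336710901))
(array([ 0.59199038, -0.21390044,  0.13687577]), np.float64(0.02011255444549688))
(array([ 0.58489003, -0.19951465,  0.11637171]), np.float64(0.007837246329557993))
(485, 325) lateral 0.0674 z 0.1879
(470, 345) lateral 0.0621 z 0.1775
(430, 385) lateral 0.0473 z 0.1546
(395, 425) lateral 0.0336 z 0.1312
```

Request:
{"name": "move_arm", "arguments": {
  "motion": [0.006,0,-0.0005,-0.0099,-0.087,0.006,0,-0.0005,-0.0099,-0.087]
}}

```text
time: 24.28
ee_pos: [0.5745, -0.1741, 0.1014]
tcp_rot: [0.636, 0.31, -0.636, 0.31]
ft_force: [-3.9, 1.6, 7.9]
gripper_width: 0.0141
```

```bash
python3 g.py; python3 - <<'E'
from h import *
for n in ("side","scene"):
    s=viewer.snapshot(n); im=s["img"][:,:,::-1];np.savez(n+"17.npz",**s)
    x,y=dict(side=(230,80),scene=(200,110))[n]
    cv2.imwrite(f"pics/{n}17.png",cv2.resize(im[y:y+150,x:x+150],None,fx=4,fy=4,interpolation=cv2.INTER_CUBIC))
E
```

```text
t 24.275 p [ 0.5745 -0.1741  0.1014] F [-3.9  1.6  7.9] T [0.31 0.59 0.06] r 0.1139 ang -0.645 toolyaw -0.664 w 0.014088418424282004
F tool [-7.9 -4.1  1.1]
```

View pics/side17.png

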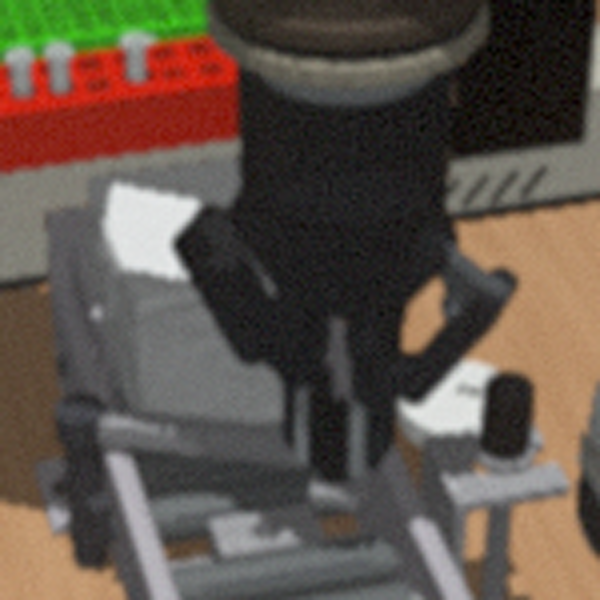

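View pics/scene17.png

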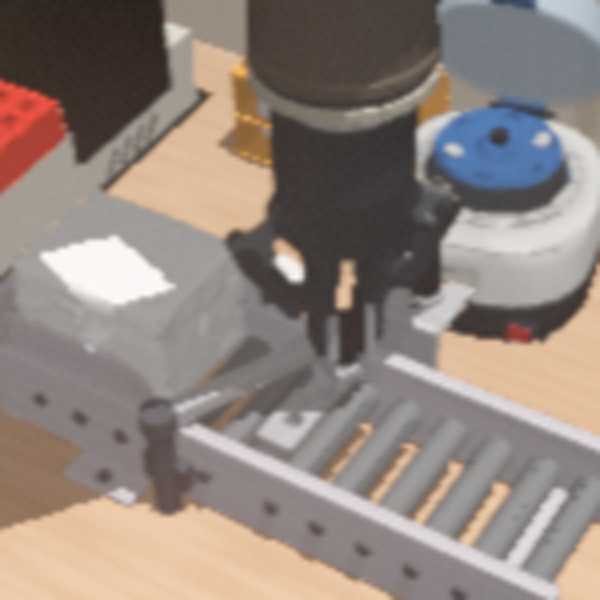

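Request:
{"name": "move_arm", "arguments": {
  "motion": [0.006,0,-0.0005,-0.0099,-0.087,0.006,0,-0.0005,-0.0099,-0.087,0.006,0,-0.0005,-0.0099,-0.087]
}}

```text
time: 24.75
ee_pos: [0.5893, -0.1484, 0.1014]
tcp_rot: [-0.59, -0.39, 0.59, -0.39]
ft_force: [-4.1, 1.2, 9.1]
gripper_width: 0.0142
```

```bash
python3 g.py
```

```text
t 24.75 p [ 0.5893 -0.1484  0.1014] F [-4.1  1.2  9.1] T [0.13 0.66 0.02] r 0.1141 ang -0.384 toolyaw -0.403 w 0.014188777808185449
F tool [-9.1 -4.2  0.5]
```

Remaining ≈0.165 rad (about 19 mm).

Request:
{"name": "move_arm", "arguments": {
  "motion": [0.006,0,-0.0003,-0.006,-0.05,0.006,0,-0.0003,-0.006,-0.05,0.006,0,-0.0001,-0.003,-0.025]
}}

```text
time: 25.12
ee_pos: [0.5941, -0.1343, 0.1014]
tcp_rot: [0.565, 0.425, -0.565, 0.426]
ft_force: [-2.4, -0.2, 7.4]
gripper_width: 0.0143
```

```bash
python3 g.py
```

```text
t 25.125 p [ 0.5941 -0.1343  0.1014] F [-2.4 -0.2  7.4] T [-0.12  0.48  0.18] r 0.1143 ang -0.253 toolyaw -0.279 w 0.014300848884946402
F tool [-7.4 -2.2  0.9]
```

Request:
{"name": "move_arm", "arguments": {
  "motion": [0.006,0,-0.0001,-0.002,-0.0175,0.006,0,-0.0001,-0.0015,-0.013,0.006,0,0,0,0]
}}

```text
time: 25.5
ee_pos: [0.5949, -0.1311, 0.1014]
tcp_rot: [0.558, 0.434, -0.558, 0.434]
ft_force: [-1.4, -0.5, 6.7]
gripper_width: 0.0145
```

```bash
python3 g.py
```

```text
t 25.5 p [ 0.5949 -0.1311  0.1014] F [-1.4 -0.5  6.7] T [-0.04  0.38  0.13] r 0.1143 ang -0.224 toolyaw -0.25 w 0.01450483340549976
F tool [-6.7 -1.2  0.9]
```

Continue in small steps until the stop gives force.

Request:
{"name": "move_arm", "arguments": {
  "motion": [0.006,0,0,-0.001,-0.009,0.006,0,0,-0.001,-0.009,0.006,0,0,0,0]
}}

```text
time: 25.88
ee_pos: [0.5953, -0.1292, 0.1014]
tcp_rot: [0.555, 0.439, -0.554, 0.439]
ft_force: [-2.8, -1.2, 7.1]
gripper_width: 0.0144
```

```bash
python3 g.py
```

```text
t 25.875 p [ 0.5953 -0.1292  0.1014] F [-2.8 -1.2  7.1] T [-0.08  0.38  0.12] r 0.1143 ang -0.207 toolyaw -0.232 w 0.01438698360713669
F tool [-7.1 -2.5  1.8]
```

Request:
{"name": "move_arm", "arguments": {
  "motion": [0.006,0,0,-0.001,-0.009,0.006,0,0,-0.001,-0.009,0.006,0,0,0,0]
}}

```text
time: 26.25
ee_pos: [0.5955, -0.1288, 0.1014]
tcp_rot: [-0.55, -0.443, 0.551, -0.444]
ft_force: [-5.8, -16.7, 6.8]
gripper_width: 0.0148
```

```bash
python3 g.py; python3 - <<'E'
from h import *
for n in ("side","scene","wrist"):
    s=viewer.snapshot(n); im=s["img"][:,:,::-1]
    x,y=dict(side=(230,80),scene=(180,120),wrist=(0,0))[n]
    cv2.imwrite(f"pics/{n}18.png",cv2.resize(im[y:y+150,x:x+150],None,fx=4,fy=4,interpolation=cv2.INTER_CUBIC) if n!="wrist" else im)
E
```

```text
t 26.25 p [ 0.5955 -0.1288  0.1014] F [ -5.8 -16.7   6.8] T [-2.58  1.   -0.02] r 0.1143 ang -0.203 toolyaw -0.214 w 0.014773030344284335
F tool [-6.7 -2.1 17.6]
```

View pics/wrist18.png

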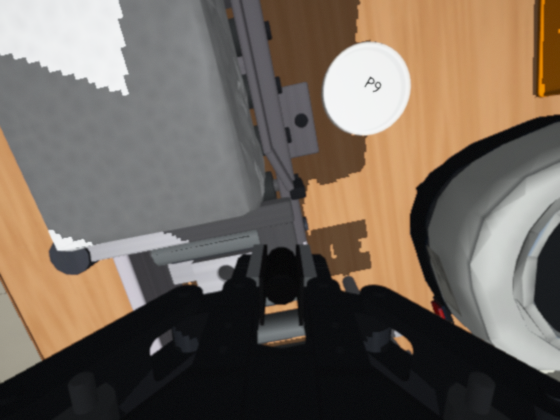

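View pics/scene18.png

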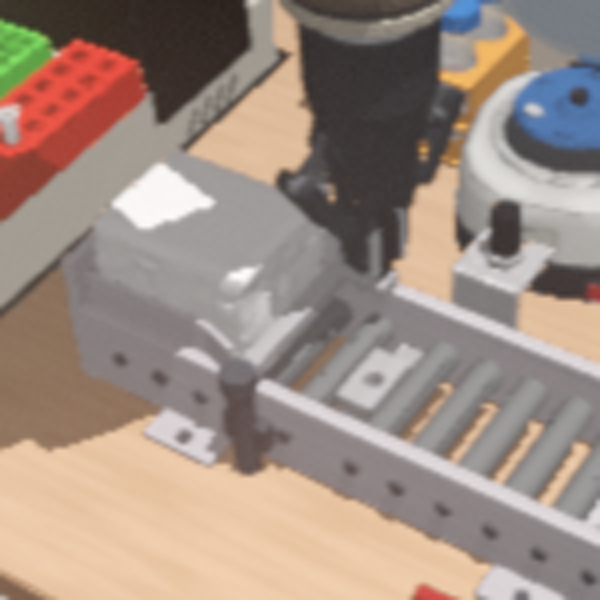

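Request:
{"name": "move_arm", "arguments": {
  "motion": [0.02,0,0,0,0,0.032,0,0,0,0,0.032,0,0,0,0,0.032,-0.01,0,0,0,0.032,-0.03,0,0,0]
}}

```text
time: 27.02
ee_pos: [0.5949, -0.1268, 0.1406]
tcp_rot: [-0.55, -0.444, 0.551, -0.443]
ft_force: [-0.0, 1.1, -0.5]
gripper_width: 0.0321
```

Request:
{"name": "move_arm", "arguments": {
  "motion": [0.032,-0.05,0,0.0,0,0.032,-0.05,0,0.03,0,0.032,-0.03,0,0.05,0,0.032,0,0,0.05,0,0.032,0,0,0.03,0]
}}

```text
time: 27.65
ee_pos: [0.5612, -0.2856, 0.2722]
tcp_rot: [0.551, 0.443, -0.551, 0.444]
ft_force: [1.0, 0.4, -0.6]
gripper_width: 0.0322
```

```bash
python3 g.py; python3 - <<'E'
from h import *
for n in ("side","scene","wrist"):
    s=viewer.snapshot(n); im=s["img"][:,:,::-1];np.savez(n+"19.npz",**s)
    x,y=dict(side=(220,100),scene=(180,120),wrist=(0,0))[n]
    cv2.imwrite(f"pics/{n}19.png",cv2.resize(im[y:y+150,x:x+150],None,fx=4,fy=4,interpolation=cv2.INTER_CUBIC) if n!="wrist" else im)
E
```

```text
t 27.65 p [ 0.5612 -0.2856  0.2722] F [ 1.   0.4 -0.6] T [ 0.06  0.01 -0.04] r 0.196 ang -1.163 toolyaw -0.215 w 0.03217870855402781
F tool [ 0.6  0.9 -0.6]
```

View pics/side19.png

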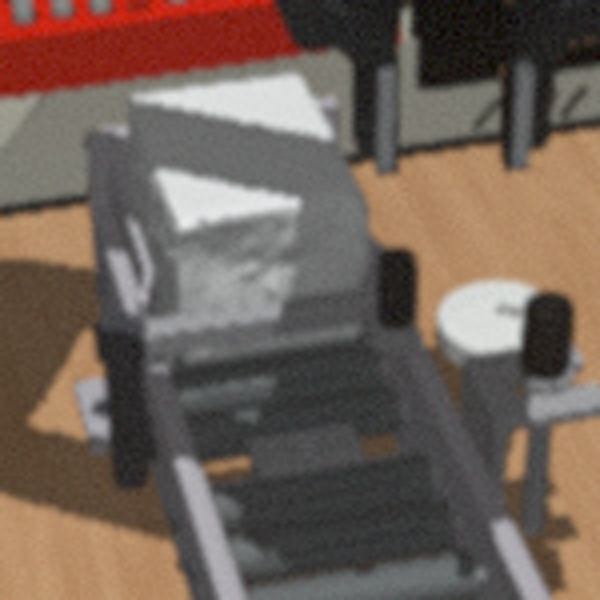

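View pics/scene19.png

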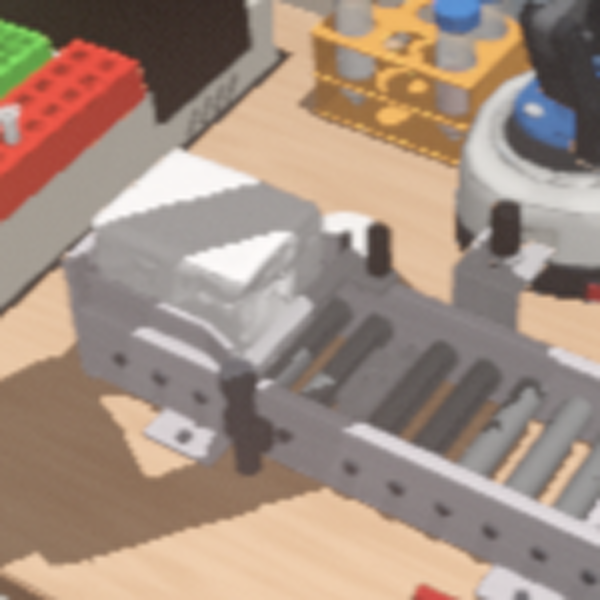

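View pics/wrist19.png

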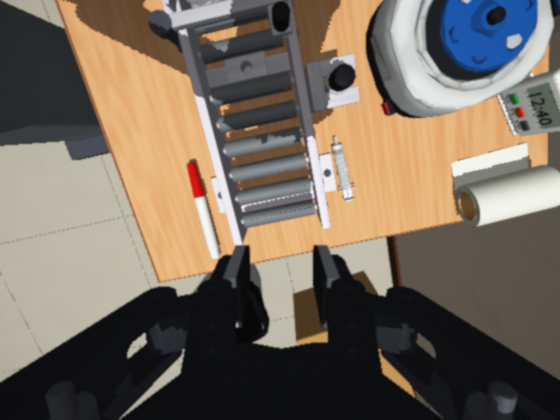

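```bash
python3 - <<'E'
from h import *
b=np.load("side19.npz");c=np.load("scene19.npz");a=np.load("wrist19.npz")
S=lambda x,y:((x+.5)/4-.5+220,(y+.5)/4-.5+100)
C=lambda x,y:((x+.5)/4-.5+180,(y+.5)/4-.5+120)
print("knob",tri(b,S(397,255),c,C(378,228)),onz(b,*S(397,255),.114),onz(c,*C(378,228),.114))
print("pin top",tri(b,S(548,300),c,C(506,206)))
# bar near lower/top edges in side: top near edge z=.08
for q in [(150,338),(360,308)]: print("bar?",onz(b,*S(*q),.080).round(4))
for q in [(145,325),(350,295)]: print("bar far?",onz(b,*S(*q),.080).round(4))
im=a["img"][:,:,::-1]; cv2.imwrite("pics/w19z.png",cv2.resize(im[0:110,130:370],None,fx=3.3,fy=3.3,interpolation=cv2.INTER_CUBIC))
E
```

```text
knob (array([ 0.59507319, -0.13008887,  0.11466188]), np.float64(0.0015069060006536255)) [ 0.59471312 -0.13024826  0.114     ] [ 0.59668189 -0.12902608  0.114     ]
pin top (array([ 0.63621051, -0.19145921,  0.12699055]), np.float64(0.0014592449014370812))
bar? [ 0.4949 -0.1134  0.08  ]
bar? [ 0.5837 -0.1162  0.08  ]
bar far? [ 0.4948 -0.1041  0.08  ]
bar far? [ 0.5822 -0.1061  0.08  ]
```

View pics/w19z.png

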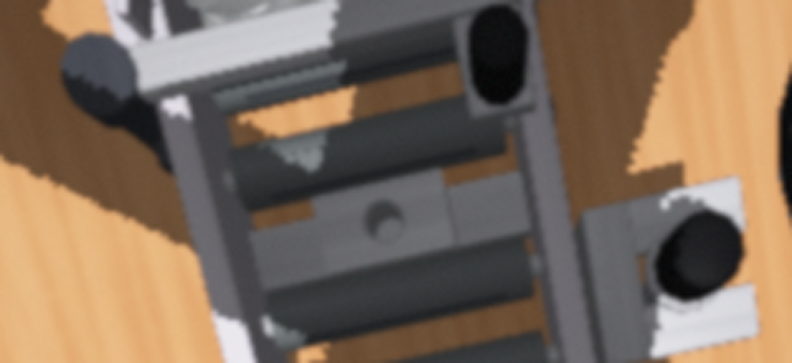

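The gate is shut: the knob sits at −0.210 rad from the pivot against −0.22 expected, with a clear force rise at its stop. The pin hangs with its top at z = 0.127 m, and the marker, petri dish and syringe look undisturbed. Handing in.

```bash
python3 - <<'E'
from h import *
o=monitor.get_obs();print(o["time"],abs(o["qvel"]).max())
print(ticket.finish_job())
E
```

```text
27.8 0.03616501878339958
the job is handed in; nothing more can be done
None
```

I did the whole job in the order asked and handed it in at about 27.8 s of the 64 s allowed.

- **Pin:** I drew it out of the bore and hung it upright by its collar in the forked notch. The last check put its top at (0.636, −0.191, 0.127) m, against 0.126 m expected for the height.
- **Box:** I pushed it along the rollers with two fingers, without gripping or lifting it. The force rose to about 22 N at the end stop. Its rear edge then lay about 58 mm beyond the bore, against 57 mm nominal.
- **Gate:** I swung it by the knob until its stop gave a force rise of about 17 N. The knob afterwards sat at about −0.210 rad from the hinge, against −0.22 expected. That is within measuring error. A rough reading of the bar edge came out 0.01–0.02 rad more turned than the track, about the limit of what the picture can show.
- **Bystanders:** In the last pictures the marker, petri dish and syringe looked undisturbed. I judged this by eye and did not measure their positions.

The highest wrist-force reading I saw was about 25 N. While gripping the knob, the tool showed a steady 7–9 N upward force, probably the fingertips resting on the gate.

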